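# Dock a fossil tray in its transit cradle behind the gravity catch

## Robot

A 6-joint arm with a two-finger parallel gripper is mounted at the origin on the work surface. World frame = base frame: x ahead of the robot, y to its left, z up, the work surface at z = 0. Lengths are in mm, angles in degrees, forces in N, time in s.
With the tool pointing down it reaches from about 325 to 775 mm from the base axis. Payload 5.5 kg.
Tool frame: the origin (TCP) lies at the very end of the fingers, on their centre line; the grasp point (between the pads) lies 19 mm behind it; z points along the fingers, x is the direction in which the jaws open and shut, and the axes are right-handed (so a half turn about z gives the same grasp; the last joint's range is limited). The gripper opens to 88 mm and grips with 3 to 60 N. Pads are 20 mm wide; open, the fingers measure 115 mm over their backs; the gripper's body (75 mm by 178 mm) begins 61 mm behind the grasp point.
Start: joints at [69.689, 5.22, 70.514, -0, 104.267, -3.249], TCP at [176.055, 573.604, 222.631] pointing down, gripper open.
Joint ranges: [-164.24, 164.24], [-49.07, 125.15], [9.68, 141.18], [-86.29, 266.29], [3.28, 154.24], [-151.56, 151.56]. Speed limits (degrees/s): [147.25, 147.25, 172.46, 180, 180, 180].

## Interface

Orientations are given as [roll, pitch, yaw] about the fixed x, y, z axes, in that order (R = Rz(yaw) Ry(pitch) Rx(roll)).
In Python, from station import * gives the robot as it stands. The module is installed in compiled form; this text tells all that it offers.
- The arm moves only by the shell command python3 -m creep 'ROWS' [FORCE]. ROWS is JSON, a list of rows, each a list of 5 numbers: the opening, from 0 (shut) to 1 (fully open), then the shift along the world's x, y, z in mm, then the turn about the world's z in degrees. A call has 1 to 20 rows; each row is the pose to reach, as a shift and turn from the pose commanded when the call began; what a row does not reach only later rows make up. A row lasts 1/12 s, in which the tool goes at most 41.7 mm and 7.16 degrees, less where a joint would pass 70% of its speed; a pose out of reach is approached as far as the arm can. A call with a gripper value outside its range is refused whole. The fingers move at their own pace and stop on an object; FORCE is the grip in N (left out, the last holds). Time passes only in rows, so rows that repeat a pose let the fingers close. It gives the time, the measured TCP pose, the force and the opening at its end, in the units of the state.
- sense(): the state, without advancing time (a new reading comes with each control period).
- read_camera(name): name is "scene" or "top" or "wrist"; returns the picture (384x512x3 uint8, blue, green, red); there is no depth.
- calibration(name): a dict with "vfov" (degrees; the focal length in pixels is half the picture's height over the tangent of half this angle, whatever the lens; pixels are square), "cx", "cy" (the principal point, pixels), "origin" and "orientation" of the camera in the world. Camera axes: x right, y down, z forward; pixel columns grow to the right and rows downward; lengths in mm; the calibration is good to about 2 mm. A picture is of the moment at which its call begins: read the wrist's pose just before it. calibration takes no time and is no camera call; for the wrist camera it gives the pose at the moment of the call.
- sign_off(): hands the job in, once; it reports no verdict.
The state is a dict: "time": time; "joints": joint angles; "dq": joint speeds; "joint_efforts": joint torques, N m; "tcp_pos": TCP position; "ee_rot": TCP orientation; "wrist_force": force on the tool from outside, world axes, zero at the start; "wrist_torque": the same for the moment, N m; "gripper_width": finger opening in mm.
Only numpy, scipy, OpenCV 4.12 (cv2) and the standard library are available. Lean on these libraries where they do the work, as an engineer would, in place of code of your own. Each camera call takes 0.05 s, during which the arm holds its last target.

## Task

Put the grey tray holding the loose ammonite into the empty transit cradle for its trip to the store: set it on the plywood, slide it in under the hinged gravity catch so that the tray's own front edge lifts the catch, and push it gently on against the sprung buffer just until the catch drops behind it, then let go. Never touch the catch with the gripper, never press the buffer with more than about 12 N nor force the tray elsewhere, carry it level so that the fossil stays in its box, and leave the loaded cradle and the other things as they are.

Things in the scene. Friction and masses are not known exactly. Their poses are not given: they have to be found in the camera images.
- tray_grip (a point): Point to grasp on the loose tray: middle of its pull fin, a solid upright block on the middle of the tray's near (-x) end wall, 28 long (x), 16 thick (y), from 4 to 48 mm above the tray's underside. The point is 79 mm behind the tray's centre (-x) and 34 above its underside. Axes: +x = the end that enters the cradle first, z up.
- tray_center (a point): Centre of the same tray, 19 mm above its underside, same axes. Grey plastic, 130 long (x) x 116 wide (y) x 38 high, open on top with a flat 10 mm rim; front face 65 ahead of the centre, rear face 65 behind. About 0.25 kg with the fossil. Friction of all parts 0.5 to 0.7.
- fossil_center (a point): Loose ammonite, a flat coiled disc 70 mm across and 21 thick, 0.07 to 0.14 kg, lying in the green card box (18 high) inside the tray; point at its middle.
- cradle: The empty transit cradle, fixed on the bench; frame: lane along +x, centre line y = 0, origin on the bench. Plywood deck 310 x 170 mm, x -140 to 170, y -75 to 95, top at z 12. Aluminium side fences: inner faces y = +-60.5 (tray clearance 2.5 each side), 26 above the deck, x -95 to 138, with a gap at +y from -58 to 14 for the catch. Hold-down lips 44 above the deck, x 68 to 138.
- lane_mouth (a point): Middle of the lane's mouth, on the deck top, at cradle x = -137 mm: the near end of the flared lead-in (about 11 mm wider each side, narrowing to the fences at x = -95). Axes as the cradle's.
- catch_mid (a point): Where the toe of the catch's stop face stands at MID setting (cradle x 0, y 61, z 32 mm). Catch and sprung buffer sit on one slotted rail along the +y side, clamped anywhere from 10 mm short to 10 mm beyond mid along x, anew each time and not shown here: both shift together. The nose spans y 47 to 75; its ramp begins 35 mm before (-x) the stop face.
- catch (a joint): Angle of the gravity catch (rad): 0 = down on its rest, about 0.26 while riding on the tray's rim, falling back to 0 once the rear face has passed. Dark steel arm with bent ramp nose, pivot 72 mm nearer (-x) than its stop face at y = 71, z = 48; all of it stays under 75 mm above the bench. It takes 3 to 9 N to push the tray under it, then 2 to 3 N to slide.
- buffer_mid (a point): Middle of the buffer bar's (cradle_buffer) rubber face at MID setting (cradle x 127, z 38 mm); true place up to 10 mm either way along x, with the catch. Spring: 1.5 N at first touch, then 1 N more per mm, solid after 10 mm. The catch drops with the buffer pressed in about 5 to 6 mm (7 N); pressing on to the solid end shocks the tray.
- home_mid (a point): Where the tray's centre rests when home at MID setting (cradle x 65, z 31 mm); true home up to 10 mm either way along x. To let the catch drop the tray must be pushed about 3 mm beyond home; 7 mm beyond is the buffer's solid end. When let go the buffer brings the tray back against the catch.
- tray2_center (a point): Bystander: centre of a like tray already held in the second, loaded cradle beside the empty one. Leave it alone.
- card_a: Bystander: green card tray 85 x 65 x 22 with two shells (mm); origin at its underside.
- card_b: Bystander: green card tray 100 x 75 x 22 with a small ammonite (mm); origin at its underside.
- card_c: Bystander: green card tray 70 x 60 x 22 with one shell (mm); origin at its underside.
- jar: Bystander: round glass jar, 64 across, 70 tall, cork lid (mm); origin at its underside.
- tape: Bystander: black tape measure, 62 x 62 x 34 (mm); origin at its underside.
- brush: Bystander: dusting brush 170 long, lying flat (mm); origin at its underside.
- loupe: Bystander: round black stand loupe, 52 across, 40 tall (mm); origin at its underside.
Mind the look-alikes: they are no part of the job. What is shaped like the part that bears fossil_center but purple or yellow is not meant.

How it is judged (in metres and radians):
On the way, in this order (a step that is already met when the one before it is completed fails the run):
1. the tray, in the lane on the deck, has lifted the catch with its edge (value of joint catch above 0.2 rad and x of tray_center in the frame of cradle between -0.08 and 0.066 m and contact force between tray and catch above 0.1 N), for 0.1 s.
2. the tray is pushed home and the catch has dropped behind it (value of joint catch below 0.05 rad and x of tray_center in the frame of cradle above 0.05 m), for 0.1 s.
At the end, for the whole second after the job is handed in: The tray lies flat in the cradle's lane, home against the buffer, its centre between 50 and 85 mm along the lane, within 5 mm of the centre line and within 4 mm of deck level, at rest and let go; the catch is fully down (under 0.05 rad) behind it; the fossil lies in its box in the tray (all of step 2 and x of tray_center in the frame of cradle below 0.085 m and y of tray_center in the frame of cradle between -0.005 and 0.005 m and z of tray_center in the frame of cradle between 0.027 and 0.035 m and angle between tray_center's own z axis and vertical below 0.06 rad and distance between fossil_center and tray_center below 0.02 m and linear speed of tray below 0.01 m/s); the robot touches nothing.
It fails at once if the gripper or arm touches the catch (contact force between any of the fingers, the arm and catch above 0.5 N).
It fails at once if the tray is pressed against the cradle (buffer, stop, fences, deck, catch) with more than 40 N (contact force between tray and cradle above 40 N).
It fails at once if the tray is pressed on the sprung buffer with more than 13 N (driven to its solid end) (contact force between tray and cradle_buffer above 13 N).
It fails at once if the tray is tipped more than 0.3 rad, or the fossil leaves its box (angle between tray_center's own z axis and vertical above 0.3 rad or distance between fossil_center and tray_center above 0.03 m).
It fails at once if the tray in the loaded cradle or another bystander is moved more than 15 mm (distance of any of tray2_center, card_a, card_b, card_c, jar, tape, brush, loupe from where it was at the start of the episode above 0.015 m).
It also fails if it takes over 59 s, if anything falls off the work surface, if the arm or the gripper's body presses on something with over 40 N, if the wrist force passes 120 N, or if a joint passes its speed limit or range.

## Working session

There is one attempt and no reset: what is moved stays moved. The work goes in short steps, Python scripts to look and compute and a shell command to move; the robot and the scene stay as the last step left them, time stands still between calls to the robot, and variables do not carry over. Pictures are saved under pics/ and viewed, and the job is handed in when it is done.

```bash
mkdir -p pics
python3 - <<'E'
from station import *
import cv2
s=sense(); print({k:s[k] for k in('time','tcp_pos','ee_rot','gripper_width','wrist_force')})
for n in('scene','top','wrist'):
    c=calibration(n); print(n,c)
    cv2.imwrite(f'pics/a_{n}.png',read_camera(n))
E
```

```text
{'time': 0.0, 'tcp_pos': array([175.92470284, 573.32356745, 221.51353207]), 'ee_rot': array([-1.79992037e+02,  1.09774299e-01,  7.29405737e+01]), 'gripper_width': 87.71777438378317, 'wrist_force': array([ 1.12167556, -0.19706195,  0.39608757])}
scene {'vfov': 53.545549106972835, 'cx': 252.68700664289585, 'cy': 192.50731937035994, 'origin': array([1322.21233831,  161.32561396,  767.71432241]), 'orientation': array([-130.94120608,   -0.71636387,  103.60364838])}
top {'vfov': 42.29838633734396, 'cx': 254.97474173766605, 'cy': 185.87357068861388, 'origin': array([ 414.51024922,  -13.09071501, 1745.69686952]), 'orientation': array([-175.81834739,   -0.2660968 ,  -88.32003367])}
wrist {'vfov': 61.511507556400325, 'cx': 254.91769240317262, 'cy': 191.90661311705753, 'origin': array([ 93.5272618 , 598.23533051, 382.1142821 ]), 'orientation': array([1.62159421e+02, 8.58064114e-02, 7.29195617e+01])}
```

View pics/a_scene.png

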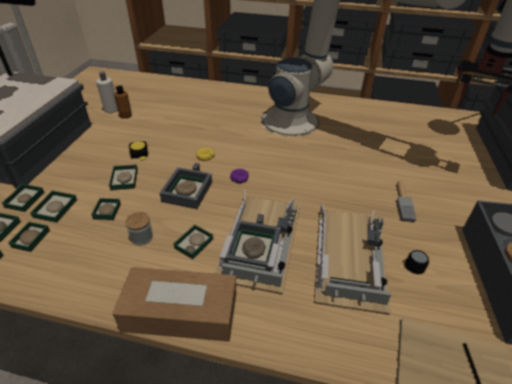

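View pics/a_top.png

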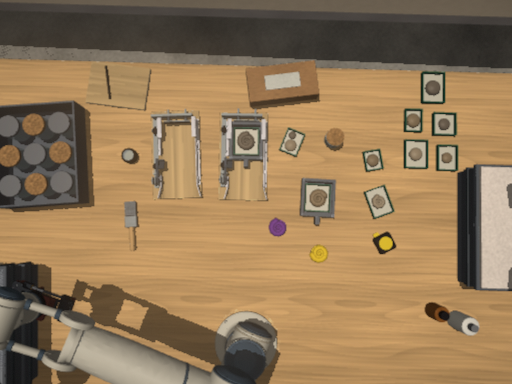

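View pics/a_wrist.png

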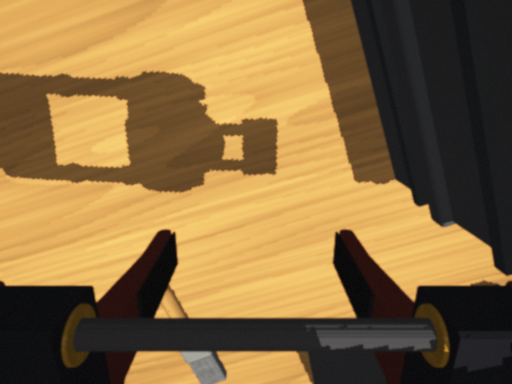

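The scene shows the tray to move, with its fin, at top (318,198). The empty cradle is at top x 153–202, y 112–198. The loaded cradle sits beside it at x 220–268. I'll get coarse positions next.

```bash
cat > h.py <<'E'
import numpy as np, cv2
from scipy.spatial.transform import Rotation as R
def cam(c):
    f=192/np.tan(np.radians(c['vfov']/2)); return f,np.array([c['cx'],c['cy']]),np.array(c['origin']),R.from_euler('xyz',c['orientation'],degrees=True).as_matrix()
def unproj(c,uv,z):
    f,pp,o,M=cam(c); uv=np.atleast_2d(uv).astype(float)
    d=np.c_[(uv-pp)/f,np.ones(len(uv))]@M.T
    return o+d*((z-o[2])/d[:,2])[:,None]
def proj(c,P):
    f,pp,o,M=cam(c); q=(np.atleast_2d(P)-o)@M; return q[:,:2]/q[:,2:]*f+pp
E
python3 - <<'E'
from station import *
from h import *
c=calibration('top')
print('base',unproj(c,[247,345],0))
print('tray rim corners',unproj(c,[[302,179],[335,180],[334,217],[301,217]],38).round())
print('fin',unproj(c,[317,220],48).round())
print('deck corners',unproj(c,[[155,197],[201,197]],12).round())
im=cv2.imread('pics/a_top.png')
cv2.imwrite('pics/b1.png',cv2.resize(im[100:235,140:350],None,fx=3.8,fy=3.8,interpolation=cv2.INTER_CUBIC))
E
```

```text
base [[-8.02268566 -6.1033253   0.        ]]
tray rim corners [[ 568. -179.   38.]
 [ 568. -293.   38.]
 [ 440. -292.   38.]
 [ 437. -179.   38.]]
fin [[ 428. -232.   48.]]
deck corners [[492. 331.  12.]
 [497. 170.  12.]]
```

View pics/b1.png

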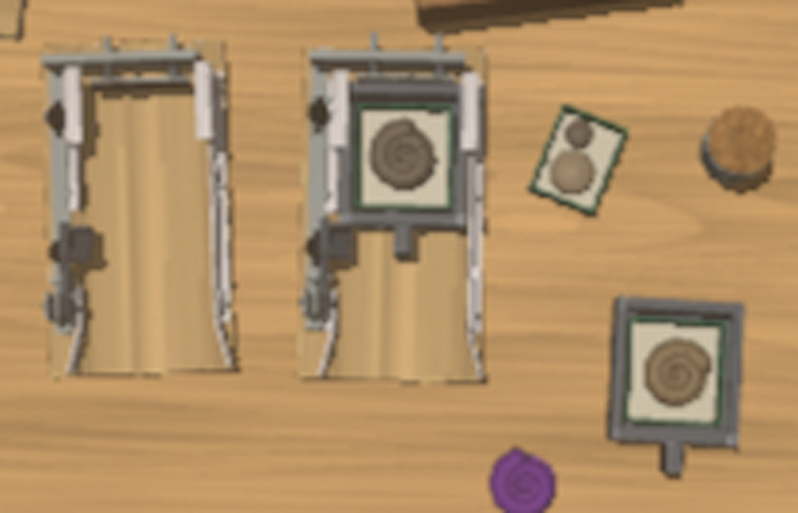

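```bash
python3 -m creep '[[1,30,-33,0,2],[1,60,-66,0,4],[1,90,-100,0,6],[1,120,-132,0,8],[1,150,-165,0,10],[1,180,-198,0,12],[1,210,-230,0,14],[1,240,-262,0,16],[1,270,-295,0,17],[1,290,-318,0,17],[1,304,-333,0,17],[1,304,-333,0,17],[1,304,-333,0,17]]'
python3 - <<'E'
from station import *
import cv2,pickle
s=sense(); c=calibration('wrist'); im=read_camera('wrist'); cv2.imwrite('pics/w1.png',im); pickle.dump(c,open('w1.pkl','wb'))
print(s['time'],s['tcp_pos'],s['ee_rot'],c)
cv2.imwrite('pics/w1b.png',cv2.resize(im,None,fx=1.55,fy=1.55,interpolation=cv2.INTER_CUBIC))
E
```

```text
time: 1.23
tcp_pos: [480.8, 239.2, 221.9]
ee_rot: [-179.9, 0.0, 89.7]
wrist_force: [-0.5, 0.2, -0.7]
gripper_width: 88.0
1.2333 [480.75806286 239.18539651 221.9441208 ] [-1.79924120e+02  1.87578262e-02  8.97296596e+01] {'vfov': 61.511507556400325, 'cx': 254.91769240317262, 'cy': 191.90661311705753, 'origin': array([394.69657711, 239.33810743, 382.53594142]), 'orientation': array([ 1.62224603e+02, -4.36676181e-03,  8.97129501e+01])}
```

View pics/w1b.png

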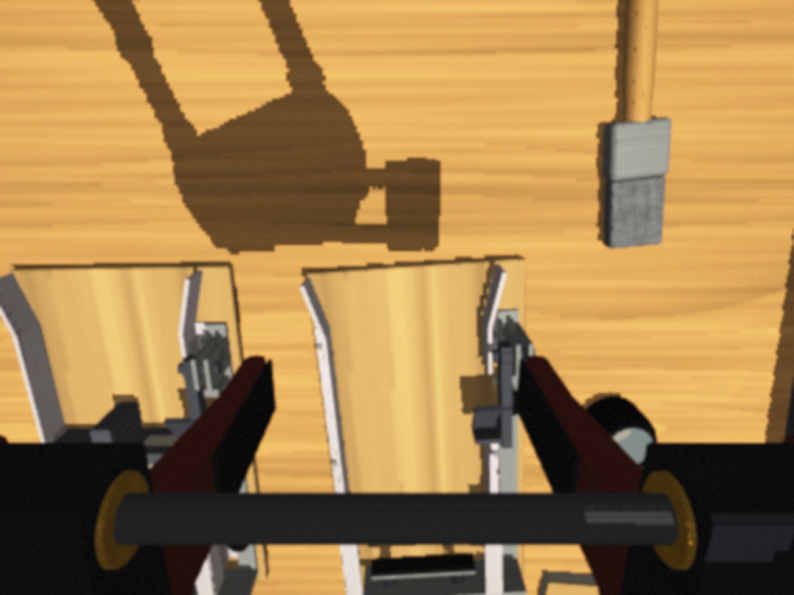

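Run:
```python
import cv2
im=cv2.imread('pics/w1.png')
cv2.imwrite('pics/w1c.png',cv2.resize(im[155:300,185:350],None,fx=4,fy=4,interpolation=cv2.INTER_CUBIC))
cv2.imwrite('pics/w1d.png',cv2.resize(im[300:384,185:350],None,fx=4,fy=4,interpolation=cv2.INTER_CUBIC))
```

```text
(no output)
```

View pics/w1c.png

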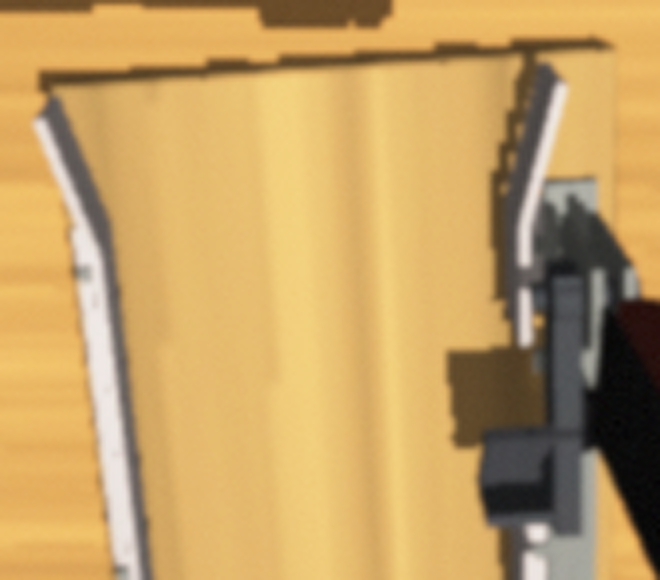

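View pics/w1d.png

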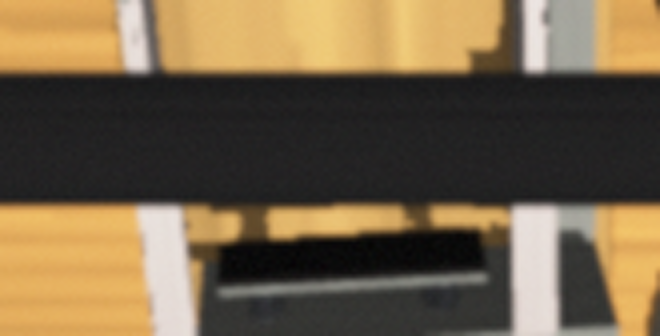

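Run:
```python
from h import *
import pickle
from scipy.optimize import least_squares
c=pickle.load(open('w1.pkl','rb'))
C=lambda u,v:np.array([185+u/4-.375,155+v/4-.375]); D=lambda u,v:np.array([185+u/4-.375,300+v/4-.375])
lines=[(-60.5,12,C(122,330)),(-60.5,12,C(148,560)),(-60.5,38,C(100,250)),(-60.5,38,C(137,575)),(-60.5,38,D(152,60)),(60.5,38,C(518,340)),(60.5,38,D(524,60))]
edge=[C(40,86),C(200,76),C(400,63),C(612,49)]
def tocr(p,P): 
    a=np.radians(p[2]); d=P[:,:2]-p[:2]; return d@np.array([[np.cos(a),-np.sin(a)],[np.sin(a),np.cos(a)]])
def res(p):
    r=[tocr(p,unproj(c,uv,z))[0,1]-y for y,z,uv in lines]
    r+=[tocr(p,unproj(c,uv,12))[0,0]+140 for uv in edge]
    r+=[tocr(p,unproj(c,edge[3],12))[0,1]-95, tocr(p,unproj(c,edge[0],12))[0,1]+75]
    return r
s=least_squares(res,[635,240,0],loss='soft_l1'); print(s.x.round(2),np.round(s.fun,1))
p=s.x; np.save('cradle.npy',p)
a=np.radians(p[2]); Rm=np.array([[np.cos(a),-np.sin(a)],[np.sin(a),np.cos(a)]])
def W(P): P=np.atleast_2d(P).astype(float); return np.c_[P[:,:2]@Rm.T+p[:2],P[:,2]]
print('catch nose stop edge (z32?)',tocr(p,unproj(c,[C(485,515),C(545,525),C(487,432),C(555,430)],32)).round(1), tocr(p,unproj(c,[C(485,515),C(545,525),C(487,432),C(555,430)],50)).round(1))
print('buffer face', [tocr(p,unproj(c,[D(215,290),D(490,275),D(225,247),D(480,232)],z)).round(1).tolist() for z in(28,38,48)])
im=cv2.resize(cv2.imread('pics/w1.png'),None,fx=2,fy=2)
def L(A,B,col):
    q=proj(c,W([A,B]))*2; cv2.line(im,tuple(q[0].astype(int)),tuple(q[1].astype(int)),col,1)
for y in(-60.5,60.5):
    for z,col in((12,(0,0,255)),(38,(0,255,0))): L([-95,y,z],[138,y,z],col)
L([-140,-75,12],[-140,95,12],(255,0,0));L([-140,95,12],[170,95,12],(255,0,0))
L([0,47,32],[0,75,32],(255,0,255)); L([-35,47,48],[-35,75,48],(255,0,255)); L([127,-50,38],[127,50,38],(0,255,255))
cv2.imwrite('pics/w1e.png',im[200:768,250:850])
```

```text
[628.57 252.31   3.95] [ 0.4 -0.4  1.3  0.1  2.2 -0.3 -0.3 -0.7 -0.2  0.2  0.6 -1.2 -0.5]
catch nose stop edge (z32?) [[  2.8  49.8]
 [  7.8  68.5]
 [-26.6  51.1]
 [-25.7  71.9]] [[ -9.4  47.4]
 [ -4.6  65.1]
 [-37.2  48.7]
 [-36.4  68.4]]
buffer face [[[142.7, -48.1], [143.1, 48.5], [124.0, -42.9], [124.0, 45.5]], [[132.1, -46.6], [132.5, 47.2], [113.9, -41.6], [113.9, 44.3]], [[121.4, -45.2], [121.9, 45.9], [103.8, -40.3], [103.8, 43.1]]]
```

View pics/w1e.png

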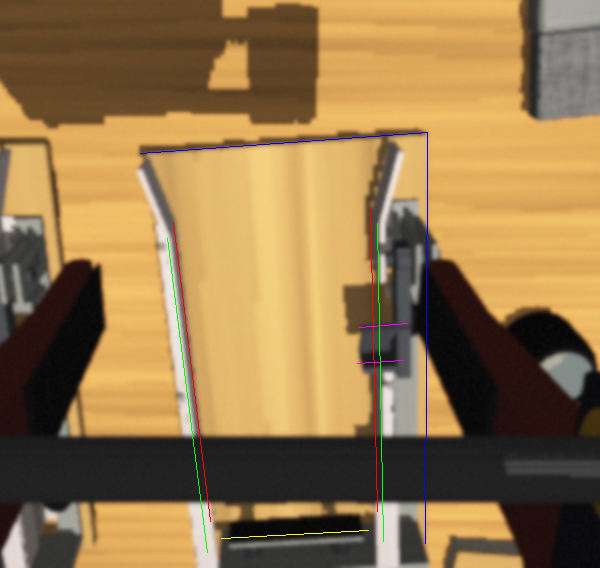

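```bash
python3 -m creep '[[1,-8,-40,0,0],[1,-16,-80,0,0],[1,-24,-120,0,0],[1,-32,-160,0,0],[1,-40,-200,0,0],[1,-48,-240,0,0],[1,-56,-280,0,0],[1,-64,-320,0,0],[1,-72,-360,0,0],[1,-80,-400,0,0],[1,-86,-440,0,0],[1,-90,-465,0,0],[1,-91,-472,0,0],[1,-91,-472,0,0],[1,-91,-472,0,0],[1,-91,-472,0,0]]'
python3 - <<'E'
from station import *
import cv2,pickle
s=sense(); c=calibration('wrist'); im=read_camera('wrist'); cv2.imwrite('pics/w2.png',im); pickle.dump(c,open('w2.pkl','wb'))
print(s['time'],s['tcp_pos'],s['ee_rot'],s['joints'])
cv2.imwrite('pics/w2b.png',cv2.resize(im,None,fx=1.55,fy=1.55,interpolation=cv2.INTER_CUBIC))
E
```

```text
time: 2.62
tcp_pos: [389.7, -229.6, 222.9]
ee_rot: [180.0, -0.0, 90.1]
wrist_force: [-0.1, -0.4, -0.6]
gripper_width: 87.8
2.6167 [ 389.71772067 -229.58700534  222.86401934] [ 1.79968821e+02 -2.51777334e-02  9.00841477e+01] [-3.48435345e+01 -1.76095835e+01  9.17040489e+01  4.00243037e-02
  1.05894383e+02 -1.24916710e+02]
```

View pics/w2b.png

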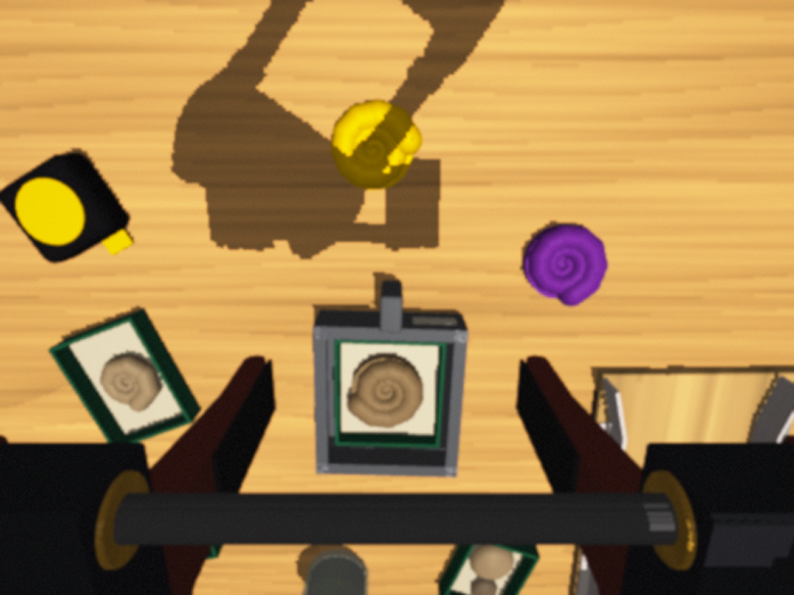

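Run:
```python
import cv2
im=cv2.imread('pics/w2.png')
cv2.imwrite('pics/w2c.png',cv2.resize(im[170:315,190:315],None,fx=4,fy=4,interpolation=cv2.INTER_CUBIC))
```

```text
(no output)
```

View pics/w2c.png

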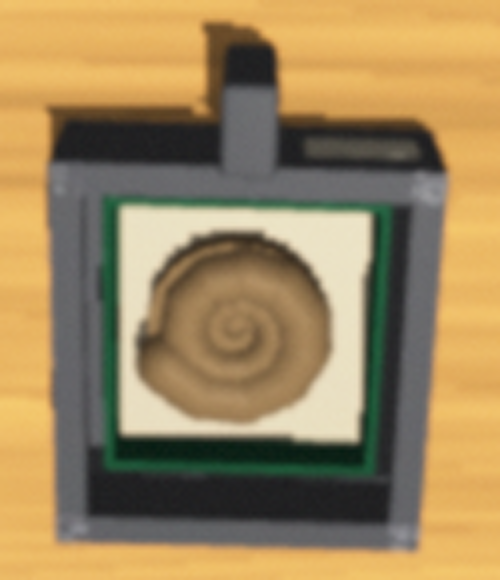

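Run:
```python
from h import *
import pickle
from scipy.optimize import least_squares
c=pickle.load(open('w2.pkl','rb'))
C=lambda u,v:np.array([190+u/4-.375,170+v/4-.375])
px=np.array([C(50,160),C(447,172),C(57,541),C(416,549),C(225,84),C(278,84),C(222,175),C(275,175)])
M=np.array([[-65,-58,38],[-65,58,38],[65,-58,38],[65,58,38],[-93,-8,48],[-93,8,48],[-65,-8,48],[-65,8,48]],float)
def res(p):
    a=np.radians(p[2]); Rm=np.array([[np.cos(a),-np.sin(a)],[np.sin(a),np.cos(a)]])
    return (proj(c,np.c_[M[:,:2]@Rm.T+p[:2],M[:,2]])-px).ravel()
s=least_squares(res,[503,-236,0],loss='soft_l1');p=s.x; print(p,s.fun.round(1))
a=np.radians(p[2]); print('grip',p[:2]+np.array([-79*np.cos(a),-79*np.sin(a)]))
print(unproj(c,px[4:],48).round(1))
print(unproj(c,px[:4],38).round(1))
```

```text
[ 502.42818678 -235.14738814   -1.74659931] [-1.  -0.3  1.  -0.4 -0.7  0.3  0.9  0.7 -0.7 -0.7  0.7 -0.3 -0.5  0.4
  0.5  0.9]
grip [ 423.46489005 -232.73953232]
[[ 410.1 -239.5   48. ]
 [ 410.  -225.1   48. ]
 [ 436.7 -240.5   48. ]
 [ 436.7 -225.8   48. ]]
[[ 436.1 -290.    38. ]
 [ 439.7 -176.3   38. ]
 [ 565.2 -294.2   38. ]
 [ 568.2 -180.3   38. ]]
```

```bash
python3 -m creep '[[1,8,0,-25,-0.5],[1,20,-1,-60,-1],[1,33,-1,-95,-1.8],[1,33,-1,-125,-1.8],[1,33,-1,-145,-1.8],[1,33,-1,-157,-1.8],[1,33,-1,-157,-1.8],[1,33,-1,-157,-1.8]]'
python3 - <<'E'
from station import *
import cv2,pickle
s=sense(); c=calibration('wrist'); im=read_camera('wrist'); cv2.imwrite('pics/w3.png',im); pickle.dump(c,open('w3.pkl','wb'))
print(s['time'],s['tcp_pos'],s['ee_rot'])
cv2.imwrite('pics/w3b.png',cv2.resize(im,None,fx=1.55,fy=1.55,interpolation=cv2.INTER_CUBIC))
E
```

```text
time: 3.33
tcp_pos: [422.4, -231.7, 66.3]
ee_rot: [180.0, 0.0, 88.2]
wrist_force: [-1.0, -1.2, 0.4]
gripper_width: 87.5
3.3333 [ 422.42792895 -231.70720304   66.25342577] [1.79983726e+02 1.81261294e-03 8.82091235e+01]
```

View pics/w3b.png

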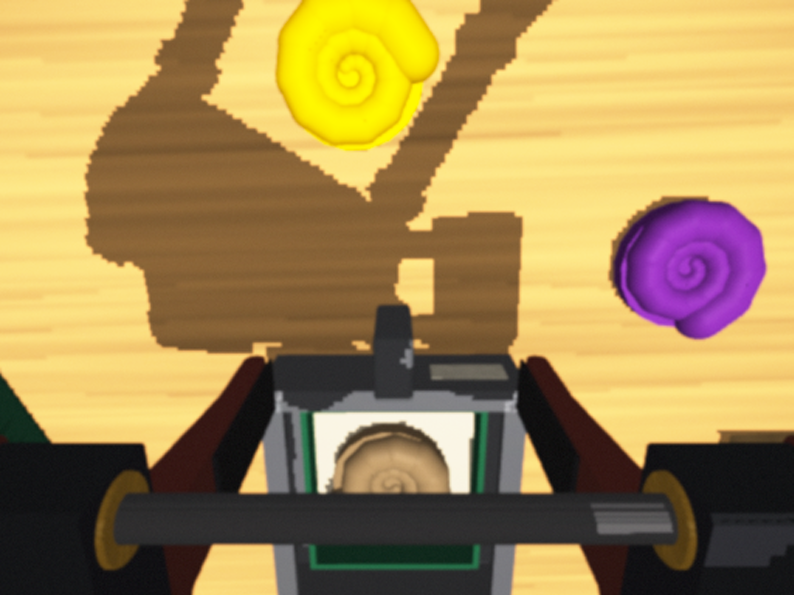

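```bash
python3 -m creep '[[1,0,0,-15,0],[1,0,-0.5,-30,0],[1,0,-0.5,-42,0],[1,0,-0.5,-48,0],[1,0,-0.5,-50,0],[1,0,-0.5,-50,0],[0.45,0,-0.5,-50,0],[0.3,0,-0.5,-50,0],[0.2,0,-0.5,-50,0],[0,0,-0.5,-50,0],[0,0,-0.5,-50,0],[0,0,-0.5,-50,0],[0,0,-0.5,-50,0],[0,0,-0.5,-50,0]]' 60
python3 - <<'E'
from station import *
s=sense(); print(s['time'],s['tcp_pos'],s['ee_rot'],s['gripper_width'],s['wrist_force'],s['wrist_torque'])
E
```

```text
time: 4.55
tcp_pos: [422.1, -232.9, 15.7]
ee_rot: [180.0, 0.0, 88.1]
wrist_force: [-0.4, 0.1, -0.2]
gripper_width: 38.2
4.55 [ 422.06670028 -232.90483969   15.65396126] [1.79998507e+02 2.39759079e-03 8.81404612e+01] 38.21911968025351 [-0.44592875  0.08144279 -0.23771315] [0.02612906 0.03994246 0.01341179]
```

```bash
python3 -m creep '[[0,0,0,0,0],[0,0,0,0,0],[0,0,0,0,0],[0,0,0,0,0],[0,0,0,0,0],[0,0,0,0,0],[0,0,0,0,0],[0,0,0,0,0]]' 60
python3 -m creep '[[0,0,0,1,0],[0,0,0,2,0],[0,0,0,4,0],[0,0,0,7,0],[0,0,0,10,0],[0,0,0,13,0],[0,0,0,15,0],[0,0,0,15,0],[0,0,0,15,0]]' 60
python3 - <<'E'
from station import *
import cv2
s=sense(); print(s['time'],s['tcp_pos'],s['ee_rot'],s['gripper_width'],s['wrist_force'],s['wrist_torque'])
im=read_camera('wrist'); 
cv2.imwrite('pics/w4b.png',cv2.resize(im,None,fx=1.55,fy=1.55,interpolation=cv2.INTER_CUBIC))
im=read_camera('scene');
cv2.imwrite('pics/s4b.png',cv2.resize(im[130:260,130:330],None,fx=4,fy=4,interpolation=cv2.INTER_CUBIC))
E
```

```text
time: 5.22
tcp_pos: [422.1, -232.8, 15.6]
ee_rot: [-180.0, -0.0, 88.1]
wrist_force: [1.1, 1.4, -1.0]
gripper_width: 15.6
time: 5.97
tcp_pos: [422.2, -233.0, 30.9]
ee_rot: [180.0, 0.0, 88.1]
wrist_force: [-0.3, 0.1, -2.6]
gripper_width: 15.8
5.9667 [ 422.17144287 -232.96341275   30.85865317] [1.79978877e+02 1.34012553e-02 8.81388078e+01] 15.768287754824687 [-0.25098812  0.08003771 -2.55910012] [0.0672891  0.16527045 0.00201289]
```

View pics/w4b.png

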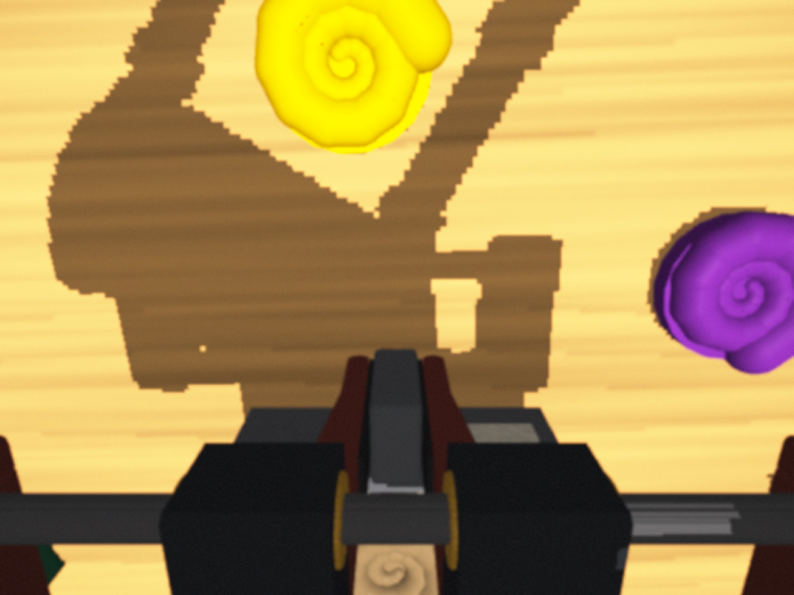

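View pics/s4b.png

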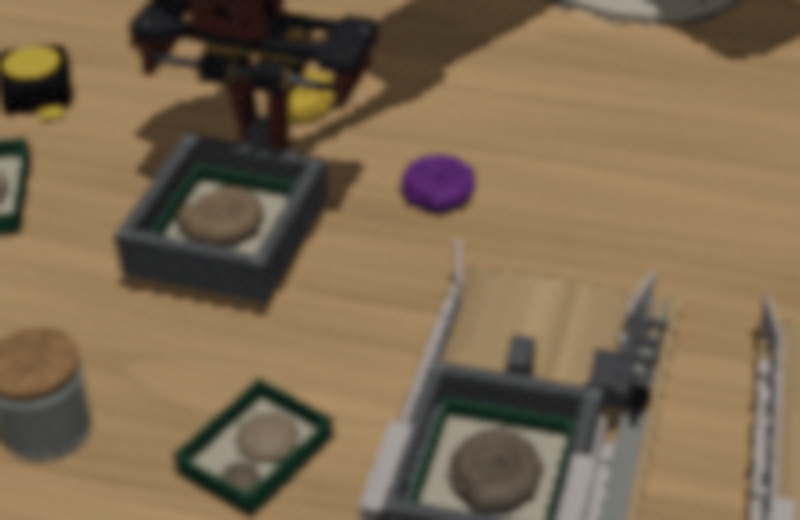

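```bash
python3 -m creep '[[0,0,0,4,0],[0,0,0,12,0],[0,0,3,22,0],[0,0,8,34,0],[0,0,15,46,0],[0,-1,25,58,0.3],[0,-2,38,68,0.6],[0,-3,54,76,0.9],[0,-5,73,82,1.2],[0,-7,95,85,1.5],[0,-9,119,85,1.8],[0,-11,144,85,2.1],[0,-13,169,85,2.4],[0,-15,194,85,2.7],[0,-17,219,85,3],[0,-19,244,85,3.3],[0,-21,269,85,3.6],[0,-23,294,85,3.9],[0,-25,319,85,4.2],[0,-27,344,85,4.5]]' 60; python3 -m creep '[[0,-2,24,0,0.3],[0,-4,46,0,0.6],[0,-6,66,0,0.9],[0,-8,83,0,1.1],[0,-9,97,0,1.3],[0,-10,108,0,1.3],[0,-10,116,0,1.3],[0,-11,121,0,1.3],[0,-11,124,0,1.3],[0,-11,124,0,1.3],[0,-11,124,0,1.3],[0,-11,124,0,1.3]]' 60
python3 - <<'E'
from station import *
import cv2
s=sense(); print(s['time'],s['tcp_pos'],s['ee_rot'],s['gripper_width'],s['wrist_force'],s['wrist_torque'])
im=read_camera('top'); cv2.imwrite('pics/t5.png',im)
cv2.imwrite('pics/t5b.png',cv2.resize(im[100:260,120:320],None,fx=4,fy=4,interpolation=cv2.INTER_CUBIC)[:600])
im=read_camera('scene');cv2.imwrite('pics/s5.png',im)
cv2.imwrite('pics/s5b.png',cv2.resize(im[150:300,220:420],None,fx=4,fy=4,interpolation=cv2.INTER_CUBIC))
E
```

```text
time: 7.73
tcp_pos: [394.1, 113.2, 116.6]
ee_rot: [179.9, -0.0, 92.7]
wrist_force: [0.6, 0.1, -2.0]
gripper_width: 15.8
time: 8.73
tcp_pos: [384.2, 234.6, 115.6]
ee_rot: [-180.0, 0.0, 93.9]
wrist_force: [-0.1, 0.4, -2.3]
gripper_width: 15.3
8.7333 [384.17619216 234.59471743 115.62754353] [-1.79997652e+02  1.46188057e-02  9.38928084e+01] 15.28499991543745 [-0.14743888  0.3868541  -2.30009658] [ 0.05166879  0.18523454 -0.00583478]
```

View pics/t5b.png

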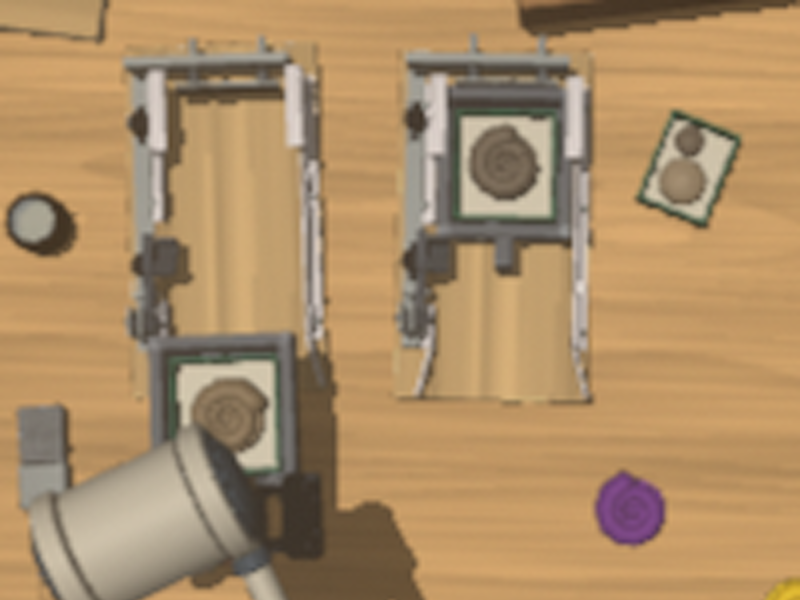

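View pics/s5b.png

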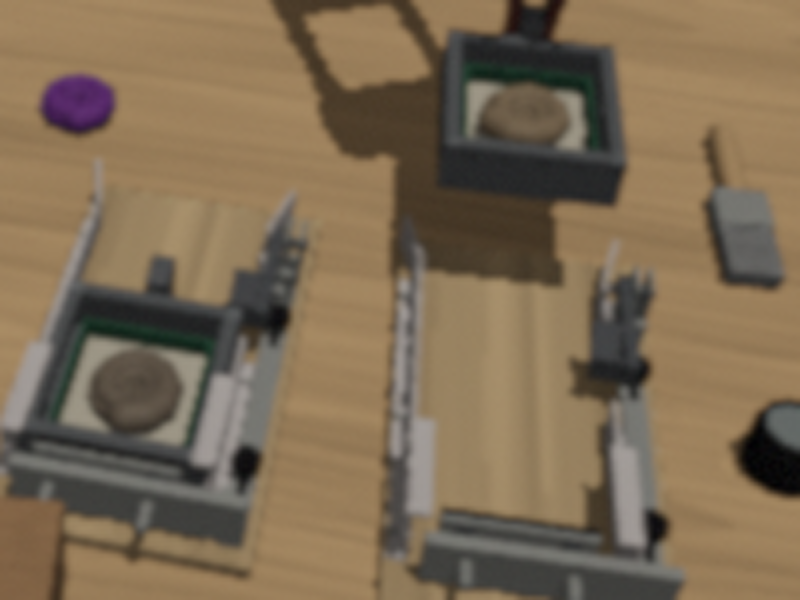

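Run:
```python
from station import *
from h import *
c=calibration('top'); p=np.load('cradle.npy')
T=lambda u,v:[120+u/4-.375,100+v/4-.375]
def tocr(P):
    a=np.radians(p[2]); d=P[:,:2]-p[:2]; return d@np.array([[np.cos(a),-np.sin(a)],[np.sin(a),np.cos(a)]])
print('tray front',tocr(unproj(c,[T(148,341),T(296,333)],138)))
print('rear right',tocr(unproj(c,[T(296,478)],138)))
print('fence -y inner top',tocr(unproj(c,[T(303,160),T(312,335)],38)), 'deck corners far',tocr(unproj(c,[T(318,42),T(126,42)],12)))
print('fence +y inner',tocr(unproj(c,[T(167,220)],38)))
c=calibration('scene'); S=lambda u,v:[220+u/4-.375,150+v/4-.375]
print('scene tray front rim',tocr(unproj(c,[S(440,150),S(622,165)],138)),'fence',tocr(unproj(c,[S(421,280)],38)), tocr(unproj(c,[S(425,280),S(600,345)],12)))
```

```text
tray front [[-98.88846701  56.68333589]
 [-97.09675675 -63.43785793]]
rear right [[-214.50855246  -59.83572323]]
fence -y inner top [[ 61.59993837 -62.51916174]
 [-90.98654497 -65.5590378 ]] deck corners far [[170.93700904 -76.18313976]
 [177.49129664  93.45362852]]
fence +y inner [[13.76029164 56.68720093]]
scene tray front rim [[-88.22214273 -61.04067146]
 [-94.4229707   53.93214991]] fence [[-70.07152861 -59.14571128]] [[-97.50817548 -53.54095987]
 [-56.32805235  64.25418134]]
```

```bash
python3 -m creep '[[0,-3,0,-2,0],[0,-8,-0.5,-6,0],[0,-14,-1,-12,0],[0,-19,-1.3,-20,0],[0,-23,-1.6,-30,0],[0,-25,-1.7,-40,0],[0,-25,-1.7,-50,0],[0,-25,-1.7,-60,0],[0,-25,-1.7,-68,0],[0,-25,-1.7,-74,0],[0,-25,-1.7,-78,0],[0,-25,-1.7,-81,0],[0,-25,-1.7,-82,0],[0,-25,-1.7,-82,0],[0,-25,-1.7,-82,0]]' 60
python3 - <<'E'
from station import *
import cv2
s=sense(); print(s['time'],s['tcp_pos'],s['ee_rot'],s['gripper_width'],s['wrist_force'],s['wrist_torque'])
im=read_camera('top'); cv2.imwrite('pics/t6.png',im)
cv2.imwrite('pics/t6b.png',cv2.resize(im[100:250,120:270],None,fx=4,fy=4,interpolation=cv2.INTER_CUBIC)[:600])
im=read_camera('scene');cv2.imwrite('pics/s6.png',im)
cv2.imwrite('pics/s6b.png',cv2.resize(im[170:310,280:420],None,fx=4.2,fy=4.2,interpolation=cv2.INTER_CUBIC))
E
```

```text
time: 10.08
tcp_pos: [359.4, 233.5, 34.1]
ee_rot: [180.0, -0.0, 93.9]
wrist_force: [0.8, 0.8, -1.6]
gripper_width: 15.8
10.0833 [359.35994888 233.53187772  34.07117292] [ 1.79959754e+02 -1.76514504e-02  9.39306401e+01] 15.830992520157492 [ 0.75129427  0.78302615 -1.63274944] [0.02986228 0.14032476 0.00830253]
```

View pics/t6b.png

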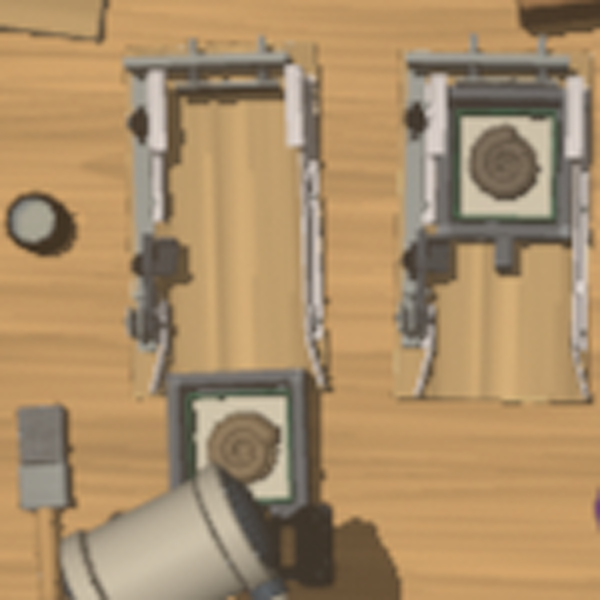

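View pics/s6b.png

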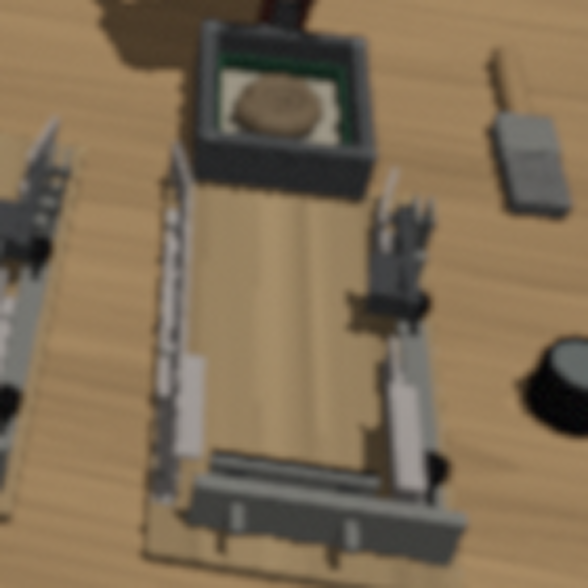

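Run:
```python
from station import *
from h import *
p=np.load('cradle.npy')
a=np.radians(p[2]); Rm=np.array([[np.cos(a),-np.sin(a)],[np.sin(a),np.cos(a)]])
def W(P): P=np.atleast_2d(P).astype(float); return np.c_[P[:,:2]@Rm.T+p[:2],P[:,2]]
tcp=np.array([359.36,233.53]); t=np.radians(3.93-0.11)
Rt=np.array([[np.cos(t),-np.sin(t)],[np.sin(t),np.cos(t)]]); zb=34.07-15.6
def Wt(P): P=np.atleast_2d(P).astype(float); return np.c_[(P[:,:2]+[80.4,0])@Rt.T+tcp,P[:,2]+zb]
for n,x0,y0,w,h in(('top',140,100,90,135),('scene',290,165,110,140)):
    c=calibration(n); k=5 if n=='top' else 5
    im=cv2.resize(cv2.imread(f"pics/{n[0]}6.png"),None,fx=k,fy=k,interpolation=cv2.INTER_CUBIC)
    def L(A,B,col,w=W):
        q=(proj(c,w([A,B]))+.5)*k; cv2.line(im,tuple(q[0].round().astype(int)),tuple(q[1].round().astype(int)),col,1)
    for s in(-1,1):
        L([-95,s*60.5,38],[138,s*60.5,38],(0,255,0)); L([-137,s*71.5,38],[-95,s*60.5,38],(0,255,0))
        L([-65,s*58,38],[65,s*58,38],(255,0,255),Wt); L([65*s,-58,38],[65*s,58,38],(255,0,255),Wt)
    for A,B in(([-140,-75],[-140,95]),([170,-75],[170,95]),([-140,-75],[170,-75]),([-140,95],[170,95])): L(A+[12],B+[12],(255,0,0))
    cv2.imwrite(f'pics/o6{n}.png',im[y0*k:(y0+h)*k,x0*k:(x0+w)*k][:600])
```

```text
(no output)
```

View pics/o6top.png

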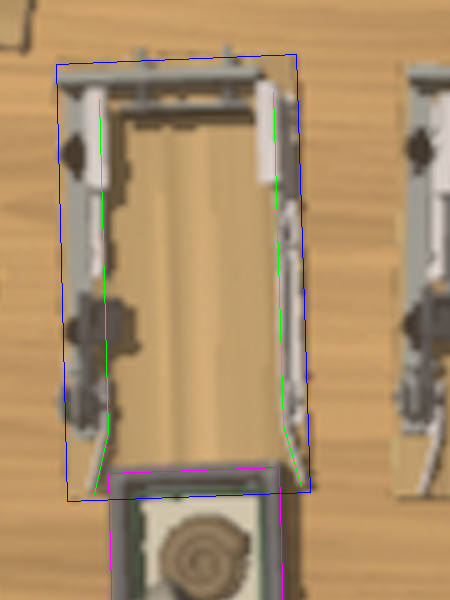

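View pics/o6scene.png

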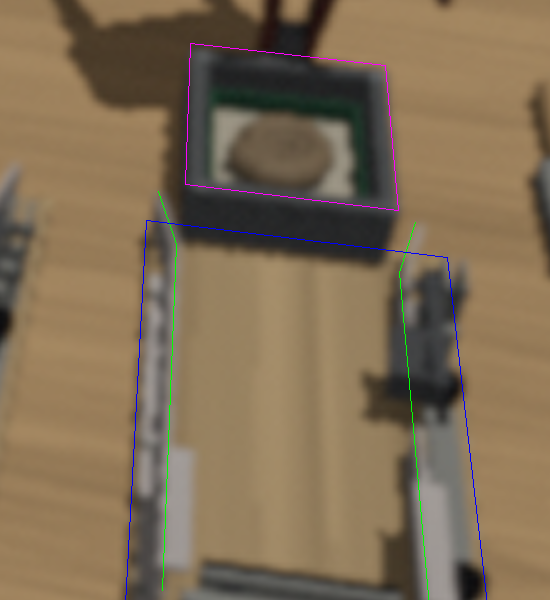

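Run:
```python
from station import *
from h import *
p=np.load('cradle.npy')
a=np.radians(p[2]); Rm=np.array([[np.cos(a),-np.sin(a)],[np.sin(a),np.cos(a)]])
def W(P): P=np.atleast_2d(P).astype(float); return np.c_[P[:,:2]@Rm.T+p[:2],P[:,2]]
c=calibration('top'); im=cv2.imread('pics/t6.png').astype(int).sum(2)//3
for x in(-80,-60,-30,30,50):
    q=proj(c,W([[x,-60.5,38],[x,-60.5,12],[x,60.5,38],[x,60.5,12],[x,-75,12],[x,95,12]]))
    r=int(round(q[0,1])); print(x,r,'pred',q[:,0].round(1)); print(list(zip(range(192,206),im[r,192:206])))
    r=int(round(q[2,1]));print('  L',list(zip(range(150,166),im[r,150:166])))
```

```text
-80 180 pred [196.1 196.9 161.  162.3 201.  152.5]
[(192, np.int64(149)), (193, np.int64(146)), (194, np.int64(142)), (195, np.int64(150)), (196, np.int64(167)), (197, np.int64(140)), (198, np.int64(115)), (199, np.int64(126)), (200, np.int64(119)), (201, np.int64(136)), (202, np.int64(151)), (203, np.int64(152)), (204, np.int64(152)), (205, np.int64(152))]
  L [(150, np.int64(152)), (151, np.int64(149)), (152, np.int64(119)), (153, np.int64(77)), (154, np.int64(107)), (155, np.int64(106)), (156, np.int64(77)), (157, np.int64(81)), (158, np.int64(76)), (159, np.int64(80)), (160, np.int64(124)), (161, np.int64(119)), (162, np.int64(79)), (163, np.int64(77)), (164, np.int64(120)), (165, np.int64(149))]
-60 174 pred [195.9 196.7 160.8 162.2 200.9 152.3]
[(192, np.int64(148)), (193, np.int64(143)), (194, np.int64(141)), (195, np.int64(160)), (196, np.int64(159)), (197, np.int64(122)), (198, np.int64(173)), (199, np.int64(196)), (200, np.int64(141)), (201, np.int64(103)), (202, np.int64(133)), (203, np.int64(148)), (204, np.int64(149)), (205, np.int64(149))]
  L [(150, np.int64(145)), (15
[... 1755 characters left out ...]
94.9 195.8 160.  161.4 199.9 151.6]
[(192, np.int64(147)), (193, np.int64(141)), (194, np.int64(147)), (195, np.int64(147)), (196, np.int64(157)), (197, np.int64(160)), (198, np.int64(174)), (199, np.int64(153)), (200, np.int64(120)), (201, np.int64(136)), (202, np.int64(136)), (203, np.int64(137)), (204, np.int64(137)), (205, np.int64(136))]
  L [(150, np.int64(143)), (151, np.int64(141)), (152, np.int64(145)), (153, np.int64(151)), (154, np.int64(153)), (155, np.int64(152)), (156, np.int64(152)), (157, np.int64(142)), (158, np.int64(176)), (159, np.int64(189)), (160, np.int64(133)), (161, np.int64(81)), (162, np.int64(119)), (163, np.int64(146)), (164, np.int64(148)), (165, np.int64(149))]
```

Run:
```python
from h import *
import pickle
p=np.load('cradle.npy');c=pickle.load(open('w1.pkl','rb'))
a=np.radians(p[2]); Rm=np.array([[np.cos(a),-np.sin(a)],[np.sin(a),np.cos(a)]])
def W(P): P=np.atleast_2d(P).astype(float); return np.c_[P[:,:2]@Rm.T+p[:2],P[:,2]]
im=cv2.imread('pics/w1.png').astype(int).sum(2)//3
for x in(-80,-60,-30,0,30,50):
    for s in(-1,1):
        q=proj(c,W([[x,s*60.5,38],[x,s*60.5,12],[x,s*70,38]])); r=int(round(q[0,1])); u=int(q[0,0])
        print(x,s,r,q[:,0].round(1),[(i,im[r,i]) for i in range(u-9,u+9)])
```

```text
-80 -1 231 [210.2 213.  202.1] [(201, np.int64(169)), (202, np.int64(165)), (203, np.int64(157)), (204, np.int64(160)), (205, np.int64(196)), (206, np.int64(223)), (207, np.int64(228)), (208, np.int64(215)), (209, np.int64(218)), (210, np.int64(223)), (211, np.int64(186)), (212, np.int64(128)), (213, np.int64(99)), (214, np.int64(105)), (215, np.int64(131)), (216, np.int64(151)), (217, np.int64(157)), (218, np.int64(161))]
-80 1 224 [314.1 310.4 322.3] [(305, np.int64(167)), (306, np.int64(165)), (307, np.int64(155)), (308, np.int64(121)), (309, np.int64(77)), (310, np.int64(64)), (311, np.int64(66)), (312, np.int64(70)), (313, np.int64(75)), (314, np.int64(80)), (315, np.int64(90)), (316, np.int64(97)), (317, np.int64(94)), (318, np.int64(92)), (319, np.int64(88)), (320, np.int64(72)), (321, np.int64(46)), (322, np.int64(36))]
-60 -1 247 [212.2 214.8 204.2] [(203, np.int64(179)), (204, np.int64(177)), (205, np.int64(171)), (206, np.int64(172)), (207, np.int64(202)), (208, np.int64(226)), (209, np.int64(232)), (210, np.int64(233)), (211, np.int64(233)), (212, np.int64(226)), (213, np
[... 3232 characters left out ...]
int64(29)), (217, np.int64(31)), (218, np.int64(31)), (219, np.int64(30)), (220, np.int64(29)), (221, np.int64(30)), (222, np.int64(29)), (223, np.int64(29)), (224, np.int64(29)), (225, np.int64(29)), (226, np.int64(30)), (227, np.int64(28)), (228, np.int64(30)), (229, np.int64(29))]
50 1 317 [315.9 312.5 323.4] [(306, np.int64(55)), (307, np.int64(55)), (308, np.int64(55)), (309, np.int64(54)), (310, np.int64(53)), (311, np.int64(52)), (312, np.int64(51)), (313, np.int64(55)), (314, np.int64(56)), (315, np.int64(82)), (316, np.int64(140)), (317, np.int64(173)), (318, np.int64(179)), (319, np.int64(178)), (320, np.int64(170)), (321, np.int64(139)), (322, np.int64(116)), (323, np.int64(119))]
```

```bash
python3 -m creep '[[0,2,0.4,-1,0],[0,6,0.7,-2,0],[0,11,1.2,-3,0],[0,16,1.6,-4,0],[0,21,2,-4,0],[0,26,2.3,-4,0],[0,30,2.6,-4,0],[0,33,2.8,-4,0],[0,35,2.9,-4,0],[0,35,2.9,-4,0],[0,35,2.9,-4,0]]' 60
python3 - <<'E'
from station import *
s=sense(); print(s['time'],s['tcp_pos'],s['ee_rot'],s['wrist_force'],s['wrist_torque'])
E
python3 -m creep '[[0,3,0.2,0,0],[0,7,0.5,0,0],[0,12,0.8,0,0],[0,17,1.2,0,0],[0,21,1.5,0,0],[0,24,1.7,0,0],[0,25,1.7,0,0],[0,25,1.7,0,0]]' 60
python3 - <<'E'
from station import *
s=sense(); print(s['time'],s['tcp_pos'],s['ee_rot'],s['wrist_force'],s['wrist_torque'])
E
```

```text
time: 11.1
tcp_pos: [394.0, 236.3, 29.6]
ee_rot: [-180.0, 0.0, 93.9]
wrist_force: [0.3, 1.2, -2.0]
gripper_width: 15.4
11.1 [394.02307681 236.27358654  29.59393989] [-1.79982288e+02  4.60826012e-03  9.39314064e+01] [ 0.33400362  1.22066099 -2.02655269] [0.04056951 0.23303888 0.03399205]
time: 11.77
tcp_pos: [419.3, 237.9, 29.5]
ee_rot: [-180.0, 0.0, 93.9]
wrist_force: [0.5, -0.3, -2.8]
gripper_width: 15.6
11.7667 [419.28488246 237.94576063  29.54060104] [-1.79985117e+02  6.27702939e-03  9.39254604e+01] [ 0.51387911 -0.25296257 -2.77155409] [ 0.02630563  0.12995009 -0.00087723]
```

```bash
python3 -m creep '[[0,0,0,-0.5,0],[0,0,0,-1,0],[0,0,0,-1.5,0],[0,0,0,-1.5,0],[0,0,0,-1.5,0]]' 60;python3 -m creep '[[0,0,0,-0.3,0],[0,0,0,-0.5,0],[0,0,0,-0.5,0],[0,0,0,-0.5,0]]' 60
python3 - <<'E'
from station import *
import cv2
s=sense(); print(s['time'],s['tcp_pos'],s['ee_rot'],s['wrist_force'],s['wrist_torque'])
im=read_camera('scene');cv2.imwrite('pics/s7.png',im)
cv2.imwrite('pics/s7b.png',cv2.resize(im[170:310,280:420],None,fx=4.2,fy=4.2,interpolation=cv2.INTER_CUBIC))
im=read_camera('wrist');
cv2.imwrite('pics/w7b.png',cv2.resize(im,None,fx=1.55,fy=1.55,interpolation=cv2.INTER_CUBIC))
E
```

```text
time: 12.18
tcp_pos: [418.9, 238.0, 28.1]
ee_rot: [-180.0, 0.0, 93.9]
wrist_force: [1.2, 0.5, -2.1]
gripper_width: 15.7
time: 12.52
tcp_pos: [419.1, 238.0, 27.7]
ee_rot: [180.0, -0.0, 93.9]
wrist_force: [-0.7, 0.4, -2.7]
gripper_width: 15.8
12.5167 [419.08676117 238.02679288  27.7031703 ] [ 1.79993218e+02 -2.61760610e-03  9.39387371e+01] [-0.65575087  0.38346846 -2.69590523] [ 0.05592888  0.16930098 -0.02992258]
```

View pics/s7b.png

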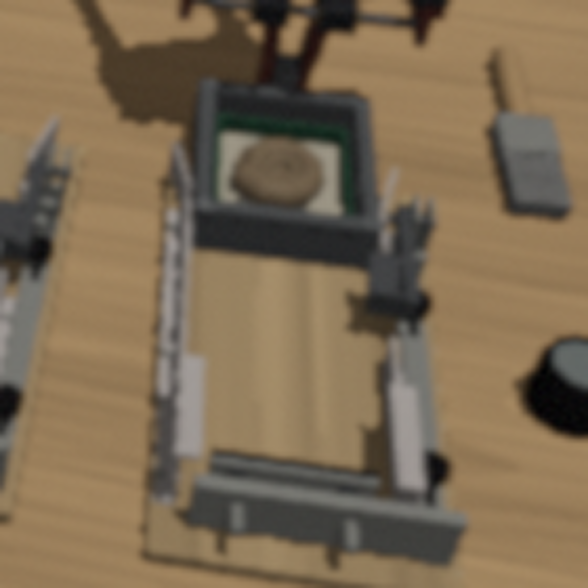

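View pics/w7b.png

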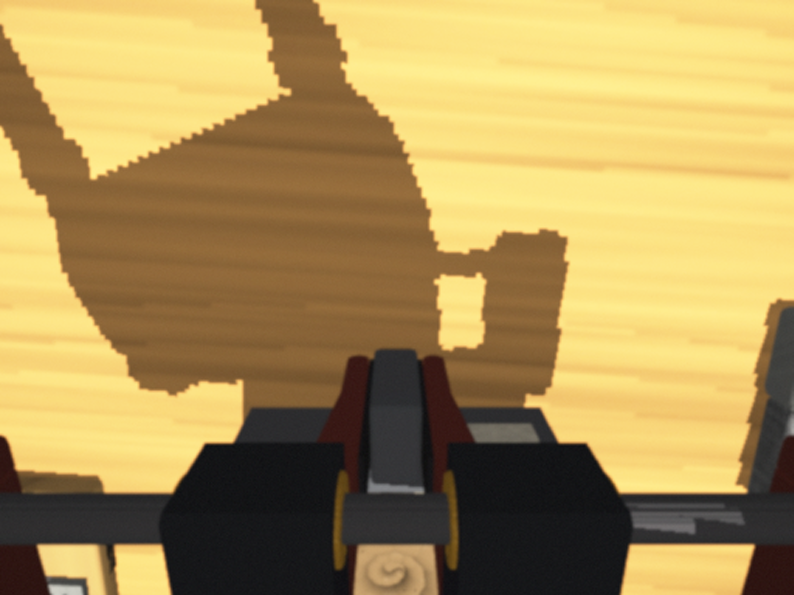

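```bash
for i in 1 2; do python3 -m creep '[[0,0,0,-0.3,0],[0,0,0,-0.5,0],[0,0,0,-0.5,0],[0,0,0,-0.5,0]]' 60 | grep -E 'tcp|force'; python3 -c "
from station import *
print(sense()['wrist_torque'])"; done
```

```text
tcp_pos: [419.1, 238.1, 27.6]
wrist_force: [-2.5, -0.3, 1.8]
[-0.06128687  0.33049365  0.01396276]
tcp_pos: [419.2, 238.1, 27.5]
wrist_force: [-3.6, -1.1, 5.6]
[-0.1558907   0.38819344 -0.00233819]
```

```bash
python3 -m creep '[[0,0,0,0.3,0],[0,0,0,0.6,0],[0,0,0,0.7,0],[0,1.5,0.1,0.7,0],[0,4,0.3,0.7,0],[0,7,0.5,0.7,0],[0,10,0.7,0.7,0],[0,13,0.9,0.7,0],[0,15,1,0.7,0],[0,15,1,0.7,0]]' 60
python3 -m creep '[[0,2,0.15,0,0],[0,4,0.3,0,0],[0,6,0.4,0,0],[0,8,0.55,0,0],[0,10,0.7,0,0],[0,12,0.8,0,0],[0,14,1,0,0],[0,16,1.1,0,0],[0,18,1.25,0,0],[0,20,1.4,0,0]]'
python3 -m creep '[[0,2,0.15,0,0],[0,4,0.3,0,0],[0,6,0.4,0,0],[0,8,0.55,0,0],[0,10,0.7,0,0]]'
python3 - <<'E'
from station import *
import cv2
s=sense(); print(s['time'],s['tcp_pos'],s['ee_rot'],s['wrist_force'],s['wrist_torque'])
im=read_camera('scene');cv2.imwrite('pics/s8.png',im)
cv2.imwrite('pics/s8b.png',cv2.resize(im[170:310,280:420],None,fx=4.2,fy=4.2,interpolation=cv2.INTER_CUBIC))
E
```

```text
time: 14.12
tcp_pos: [434.8, 239.1, 27.5]
ee_rot: [180.0, -0.0, 93.9]
wrist_force: [-1.7, -0.3, 5.0]
gripper_width: 15.9
time: 14.95
tcp_pos: [452.4, 240.4, 27.6]
ee_rot: [-179.8, 0.0, 94.0]
wrist_force: [-13.5, -1.6, 11.0]
gripper_width: 15.6
time: 15.37
tcp_pos: [463.0, 241.3, 27.6]
ee_rot: [-179.8, -0.0, 94.0]
wrist_force: [-10.2, -0.9, 8.7]
gripper_width: 16.1
15.3667 [462.97388132 241.32241398  27.60903063] [-1.79843143e+02 -7.47496933e-03  9.39882931e+01] [-10.20603615  -0.92952627   8.7085488 ] [-0.0932809   1.20313283  0.1215442 ]
```

View pics/s8b.png

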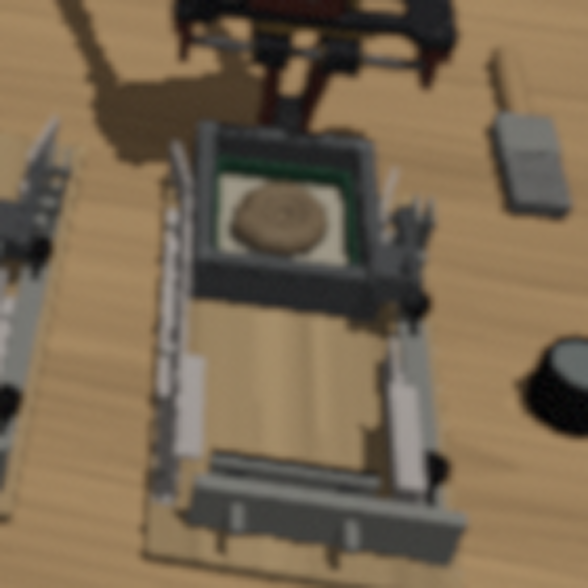

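```bash
python3 -m creep '[[0,0,0,0.4,0],[0,0,0,0.8,0],[0,0,0,1,0],[0,0,0,1,0],[0,0,0,1,0]]'
python3 -m creep '[[0,1.5,0.1,0,0],[0,3,0.2,0,0],[0,4.5,0.3,0,0],[0,6,0.4,0,0],[0,7.5,0.5,0,0],[0,9,0.6,0,0],[0,10,0.7,0,0]]'
python3 -m creep '[[0,1.5,0.1,0,0],[0,3,0.2,0,0],[0,4.5,0.3,0,0],[0,6,0.4,0,0],[0,7.5,0.5,0,0],[0,9,0.6,0,0],[0,10,0.7,0,0]]'
python3 - <<'E'
from station import *
import cv2
s=sense(); print(s['time'],s['tcp_pos'],s['ee_rot'],s['wrist_force'],s['wrist_torque'])
im=read_camera('scene');cv2.imwrite('pics/s9.png',im)
cv2.imwrite('pics/s9b.png',cv2.resize(im[170:310,280:420],None,fx=4.2,fy=4.2,interpolation=cv2.INTER_CUBIC))
E
```

```text
time: 15.83
tcp_pos: [463.7, 241.1, 27.7]
ee_rot: [-179.9, 0.0, 94.0]
wrist_force: [-4.2, 1.5, 0.2]
gripper_width: 15.7
time: 16.42
tcp_pos: [474.1, 241.6, 27.8]
ee_rot: [-180.0, 0.0, 93.9]
wrist_force: [-2.7, 0.4, -0.9]
gripper_width: 15.9
time: 17.0
tcp_pos: [484.2, 242.4, 28.1]
ee_rot: [-180.0, 0.0, 93.9]
wrist_force: [-0.6, -0.2, -3.7]
gripper_width: 15.7
17.0 [484.19692244 242.42423738  28.1373648 ] [-1.79989268e+02  1.21932585e-02  9.39324311e+01] [-0.57152351 -0.22822496 -3.66466659] [-0.1081317   0.45188547 -0.01483522]
```

View pics/s9b.png

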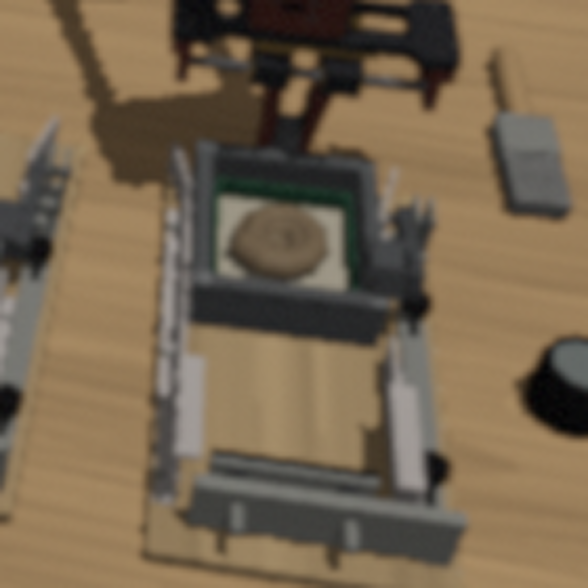

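```bash
python3 -m creep '[[0,2,0.15,-0.3,0],[0,5,0.3,-0.3,0],[0,8,0.5,-0.3,0],[0,11,0.8,-0.3,0],[0,14,1,-0.3,0],[0,17,1.2,-0.3,0],[0,20,1.4,-0.3,0],[0,23,1.6,-0.3,0],[0,26,1.8,-0.3,0],[0,29,2,-0.3,0],[0,32,2.2,-0.3,0],[0,35,2.4,-0.3,0]]'
python3 -m creep '[[0,3,0.2,0,0],[0,6,0.4,0,0],[0,9,0.6,0,0],[0,12,0.8,0,0],[0,15,1,0,0],[0,18,1.2,0,0],[0,21,1.45,0,0],[0,24,1.65,0,0],[0,27,1.85,0,0],[0,30,2.1,0,0],[0,33,2.3,0,0],[0,35,2.4,0,0]]'
python3 - <<'E'
from station import *
import cv2
s=sense(); print(s['time'],s['tcp_pos'],s['ee_rot'],s['wrist_force'],s['wrist_torque'])
im=read_camera('scene');cv2.imwrite('pics/s10.png',im)
cv2.imwrite('pics/s10b.png',cv2.resize(im[170:310,280:420],None,fx=4.2,fy=4.2,interpolation=cv2.INTER_CUBIC))
E
```

```text
time: 18.05
tcp_pos: [519.4, 244.9, 28.0]
ee_rot: [180.0, 0.0, 93.9]
wrist_force: [-1.0, 0.6, -3.5]
gripper_width: 15.8
time: 19.05
tcp_pos: [554.5, 247.3, 28.0]
ee_rot: [180.0, 0.0, 93.9]
wrist_force: [-0.4, -0.0, -4.0]
gripper_width: 15.8
19.05 [554.46240347 247.32185445  28.03389492] [1.79991840e+02 1.10119491e-03 9.39358417e+01] [-0.43587728 -0.02221122 -3.95328207] [-0.02714378  0.39548451  0.04254461]
```

View pics/s10b.png

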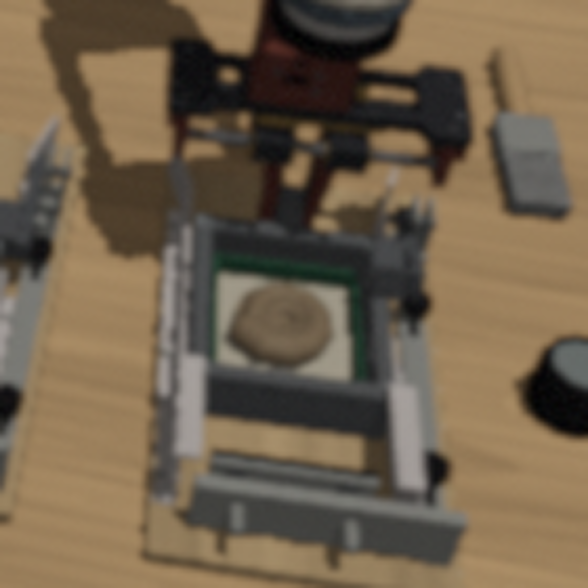

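```bash
python3 -m creep '[[0,2,0.15,-0.3,0],[0,5,0.3,-0.4,0],[0,8,0.5,-0.4,0],[0,11,0.8,-0.4,0],[0,14,1,-0.4,0],[0,17,1.2,-0.4,0],[0,20,1.4,-0.4,0],[0,23,1.6,-0.4,0],[0,26,1.8,-0.4,0],[0,29,2,-0.4,0],[0,32,2.2,-0.4,0],[0,35,2.4,-0.4,0],[0,38,2.6,-0.4,0],[0,38,2.6,-0.4,0]]'
python3 - <<'E'
from station import *
import cv2
s=sense(); print(s['time'],s['tcp_pos'],s['ee_rot'],s['wrist_force'],s['wrist_torque'])
im=read_camera('scene');cv2.imwrite('pics/s11.png',im)
cv2.imwrite('pics/s11b.png',cv2.resize(im[170:310,280:420],None,fx=4.2,fy=4.2,interpolation=cv2.INTER_CUBIC))
im=read_camera('top');cv2.imwrite('pics/t11.png',im)
cv2.imwrite('pics/t11b.png',cv2.resize(im[100:220,140:220],None,fx=5,fy=5,interpolation=cv2.INTER_CUBIC))
E
```

```text
time: 20.27
tcp_pos: [592.8, 250.0, 27.7]
ee_rot: [179.9, -0.0, 93.9]
wrist_force: [-0.1, -0.5, -2.2]
gripper_width: 15.5
20.2667 [592.81292316 249.9830492   27.68010443] [ 1.79948263e+02 -1.24468957e-02  9.39262902e+01] [-0.10011236 -0.49617439 -2.23957557] [ 0.05880315  0.02443566 -0.00763643]
```

View pics/s11b.png

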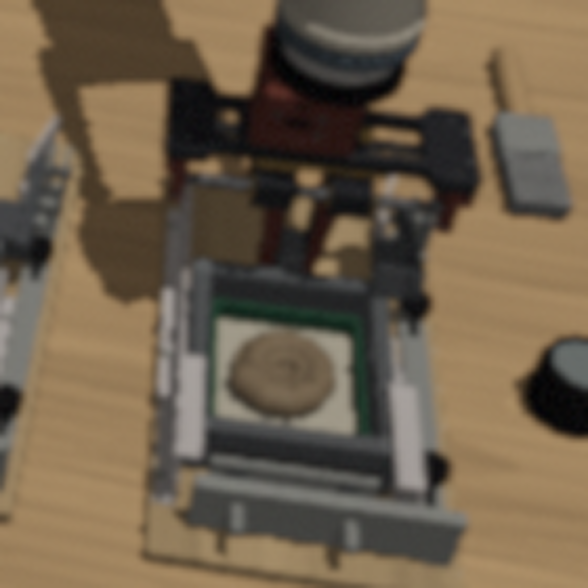

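View pics/t11b.png

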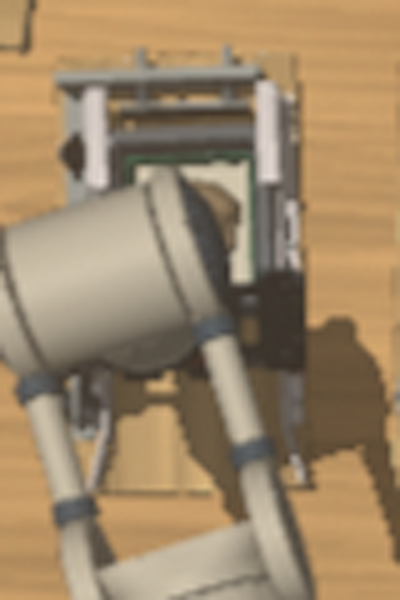

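```bash
for i in 1 2 3; do python3 -m creep '[[0,1,0.1,0,0],[0,2,0.15,0,0],[0,3,0.2,0,0],[0,3,0.2,0,0]]' | grep -E 'tcp|force'; done; python3 -c "
from station import *
print(sense()['wrist_torque'])"
```

```text
tcp_pos: [595.1, 250.2, 27.7]
wrist_force: [-1.2, -0.8, -2.5]
tcp_pos: [598.3, 250.4, 27.6]
wrist_force: [-0.5, -0.4, -2.4]
tcp_pos: [601.3, 250.6, 27.7]
wrist_force: [-1.1, -0.2, -2.0]
[0.08268123 0.17272565 0.13578322]
```

```bash
for i in 1 2; do python3 -m creep '[[0,1,0.1,0,0],[0,2,0.15,0,0],[0,2,0.15,0,0]]' | grep -E 'tcp|force'; done; python3 -c "
from station import *
print(sense()['wrist_torque'])"
```

```text
tcp_pos: [602.9, 250.7, 27.6]
wrist_force: [-2.8, 0.2, -0.7]
tcp_pos: [604.7, 251.0, 27.7]
wrist_force: [-5.8, -0.7, -0.3]
[ 0.07921705  0.67048121 -0.018847  ]
```

```bash
python3 -m creep '[[0,0.5,0,0,0],[0,1,0.1,0,0],[0,1,0.1,0,0]]' | grep -E 'tcp|force'
python3 - <<'E'
from station import *
import cv2
s=sense(); print(s['time'],s['tcp_pos'],s['wrist_force'],s['wrist_torque'])
im=read_camera('scene');cv2.imwrite('pics/s12.png',im)
cv2.imwrite('pics/s12b.png',cv2.resize(im[200:300,320:420],None,fx=6,fy=6,interpolation=cv2.INTER_CUBIC))
E
```

```text
tcp_pos: [605.4, 251.1, 27.7]
wrist_force: [-5.9, 0.6, 0.8]
22.1167 [605.40508426 251.12397434  27.66510614] [-5.88475179  0.59341204  0.76023298] [ 0.07191521  0.77509554 -0.10777021]
```

View pics/s12b.png

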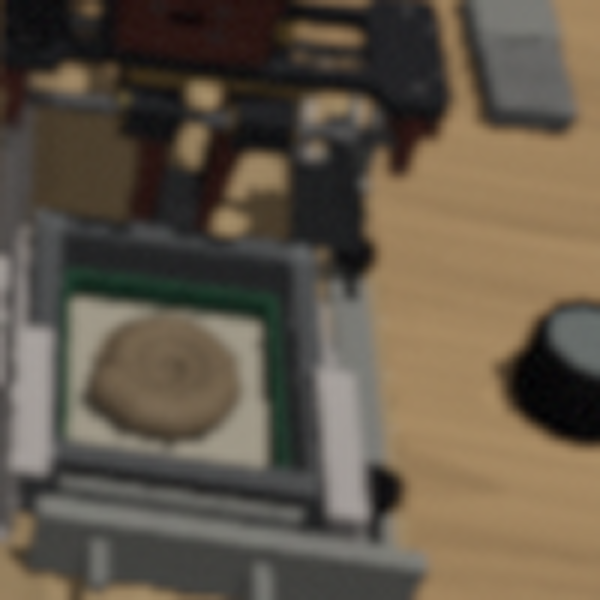

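```bash
python3 -m creep '[[0,0.5,0,0,0],[0,1,0.1,0,0],[0,1,0.1,0,0]]' | grep -E 'tcp|force'
python3 - <<'E'
from station import *
import cv2, numpy as np
s=sense(); print(s['time'],s['tcp_pos'],s['wrist_force'],s['wrist_torque'])
im=read_camera('scene');cv2.imwrite('pics/s13.png',im)
z=lambda f:cv2.resize(cv2.imread(f)[205:255,350:395],None,fx=5.8,fy=5.8,interpolation=cv2.INTER_CUBIC)
cv2.imwrite('pics/cmp13.png',np.hstack([z('pics/s11.png'),z('pics/s12.png'),z('pics/s13.png')]))
E
```

```text
tcp_pos: [606.3, 251.3, 27.7]
wrist_force: [-6.2, 0.7, -0.1]
22.4167 [606.33510364 251.27669496  27.71485772] [-6.21398043  0.67423715 -0.09957478] [ 0.1162717   0.79819087 -0.12801859]
```

View pics/cmp13.png

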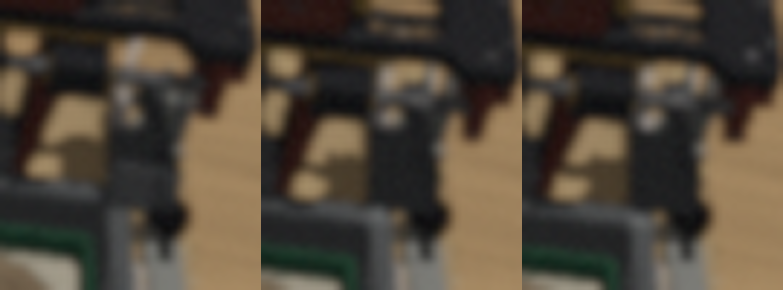

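Run:
```python
import cv2, numpy as np
z=lambda f:cv2.resize(cv2.imread(f)[205:255,350:395],None,fx=4.3,fy=8,interpolation=cv2.INTER_CUBIC)
cv2.imwrite('pics/cmp13b.png',np.hstack([z(f'pics/s{k}.png') for k in('6','10','11','13')]))
```

```text
(no output)
```

View pics/cmp13b.png

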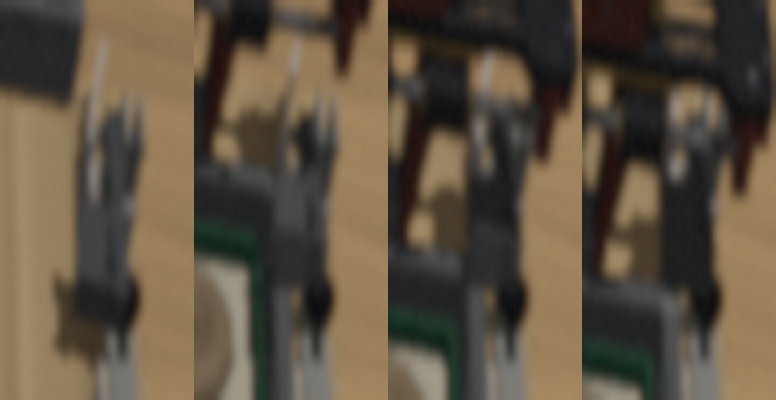

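```bash
python3 -m creep '[[0,0.5,0,0,0],[0,1,0.1,0,0],[0,1,0.1,0,0]]' | grep -E 'tcp|force'
python3 - <<'E'
from station import *
import cv2, numpy as np
s=sense(); print(s['time'],s['tcp_pos'],s['wrist_force'],s['wrist_torque'])
im=read_camera('scene');cv2.imwrite('pics/s14.png',im)
z=lambda f:cv2.resize(cv2.imread(f)[205:255,350:395],None,fx=4.3,fy=8,interpolation=cv2.INTER_CUBIC)
cv2.imwrite('pics/cmp14b.png',np.hstack([z(f'pics/s{k}.png') for k in('6','11','13','14')]))
E
```

```text
tcp_pos: [607.1, 251.4, 27.8]
wrist_force: [-7.4, 0.6, 0.6]
22.7167 [607.13929872 251.40507014  27.76593155] [-7.38422875  0.63298787  0.60797483] [ 0.01696595  1.00893728 -0.14929474]
```

View pics/cmp14b.png

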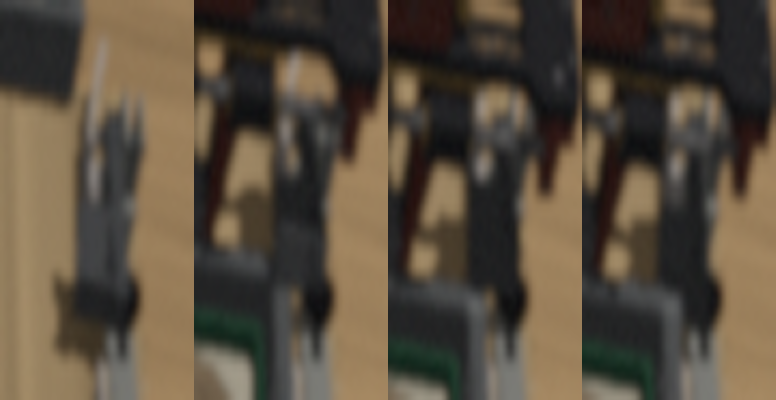

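```bash
python3 -m creep '[[0,0.3,0,0,0],[0,0.3,0,0,0]]' | grep -E 'tcp|force'
python3 - <<'E'
from station import *
import cv2, numpy as np
im=read_camera('scene');cv2.imwrite('pics/s15.png',im)
z=lambda f:cv2.convertScaleAbs(cv2.resize(cv2.imread(f)[222:252,355:388],None,fx=8,fy=16,interpolation=cv2.INTER_CUBIC),alpha=1.8)
cv2.imwrite('pics/cmp15.png',np.hstack([z(f'pics/s{k}.png') for k in('12','13','15')]))
E
```

```text
tcp_pos: [607.3, 251.4, 27.8]
wrist_force: [-8.7, 0.2, 1.2]
```

View pics/cmp15.png

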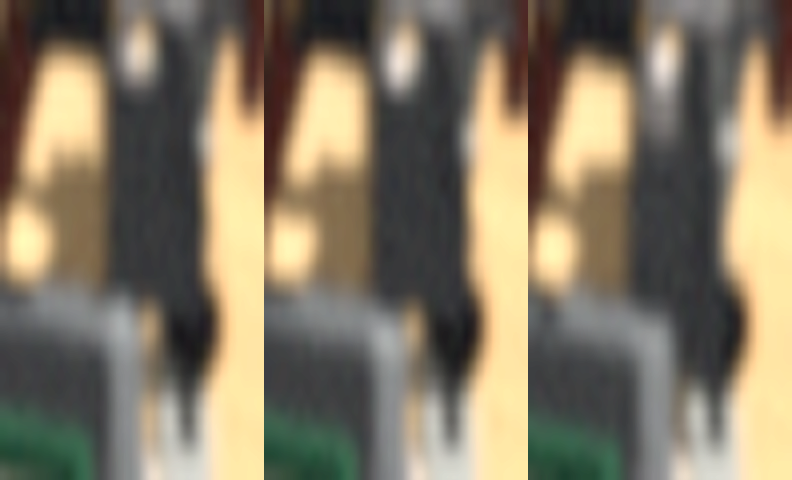

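```bash
python3 -m creep '[[0,-0.5,0,0,0],[0,-1,-0.1,0,0],[0,-1.5,-0.1,0,0],[0,-2,-0.15,0,0],[0,-2,-0.15,0,0]]' | grep -E 'tcp|force'; python3 -m creep '[[0.28,0,0,0,0],[0.28,0,0,0,0],[0.28,0,0,0,0],[0.28,0,0,0,0],[0.28,0,0,0,0],[0.28,0,0,0,0],[0.28,0,0,0,0],[0.28,0,0,0,0]]' 10;  python3 - <<'E'
from station import *
import cv2, numpy as np
im=read_camera('scene');cv2.imwrite('pics/s16.png',im)
cv2.imwrite('pics/s16b.png',cv2.resize(im[200:300,320:420],None,fx=6,fy=6,interpolation=cv2.INTER_CUBIC))
im=read_camera('wrist')
cv2.imwrite('pics/w16b.png',cv2.resize(im,None,fx=1.55,fy=1.55,interpolation=cv2.INTER_CUBIC))
E
```

```text
tcp_pos: [606.1, 251.1, 27.7]
wrist_force: [-5.3, 0.3, 0.3]
time: 24.07
tcp_pos: [606.4, 250.9, 27.7]
ee_rot: [180.0, 0.0, 93.9]
wrist_force: [-0.8, 0.7, -0.0]
gripper_width: 24.6
```

View pics/s16b.png

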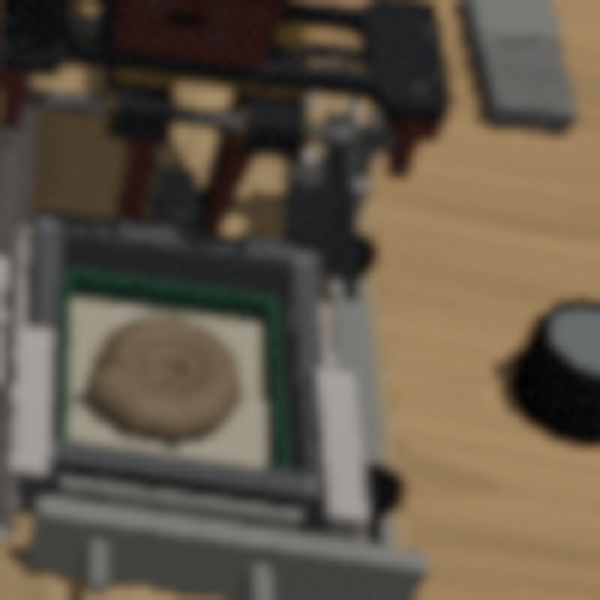

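View pics/w16b.png

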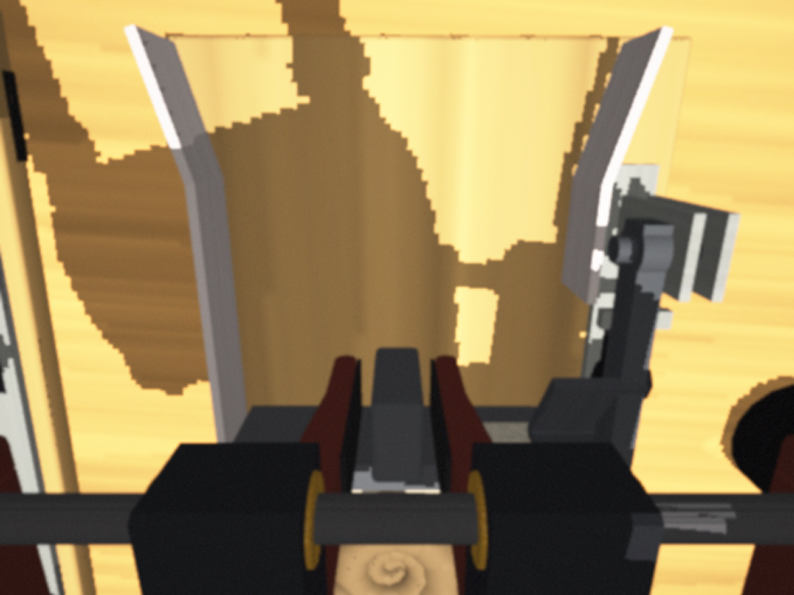

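```bash
python3 -m creep '[[0.28,0,0,3,0],[0.28,0,0,8,0],[0.28,0,0,14,0],[0.28,0,0,21,0],[0.28,0,0,29,0],[0.28,0,0,38,0],[0.28,0,0,50,0],[0.28,0,0,65,0],[0.28,0,0,82,0],[0.28,0,0,102,0],[0.28,0,0,125,0],[0.28,-10,0,150,0],[0.28,-30,0,170,0],[0.28,-55,0,180,0],[0.28,-75,0,190,0],[0.28,-90,0,195,0],[0.28,-90,0,195,0],[0.28,-90,0,195,0]]';  python3 - <<'E'
from station import *
import cv2, numpy as np, pickle
pickle.dump(calibration('wrist'),open('w17.pkl','wb'))
im=read_camera('wrist');cv2.imwrite('pics/w17.png',im)
cv2.imwrite('pics/w17b.png',cv2.resize(im,None,fx=1.55,fy=1.55,interpolation=cv2.INTER_CUBIC))
im=read_camera('scene')
cv2.imwrite('pics/s17b.png',cv2.resize(im[160:310,220:420],None,fx=4,fy=4,interpolation=cv2.INTER_CUBIC))
E
```

```text
time: 25.67
tcp_pos: [516.5, 251.1, 224.5]
ee_rot: [179.8, -0.0, 94.0]
wrist_force: [-0.1, 0.3, 0.2]
gripper_width: 25.0
```

View pics/w17b.png

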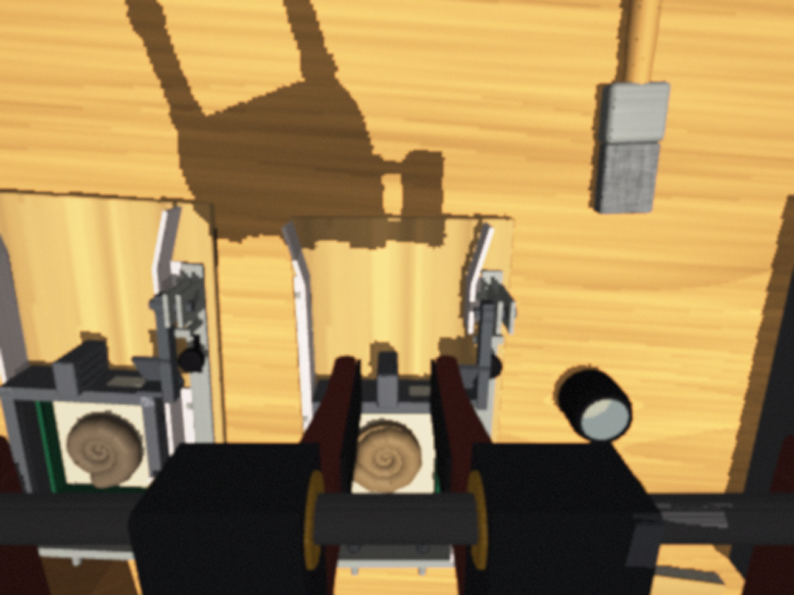

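View pics/s17b.png

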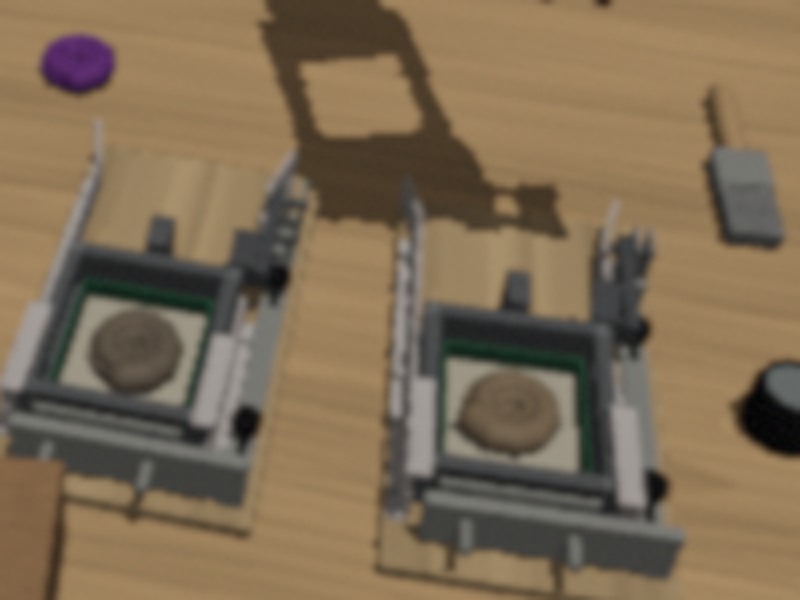

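```bash
python3 -m creep '[[0.28,0,30,0,0],[0.28,0,60,0,0],[0.28,0,90,0,0],[0.28,0,110,0,0],[0.28,0,110,0,0],[0.28,0,110,0,0],[0.28,0,110,0,0]]' | head -2;  python3 - <<'E'
from station import *
import cv2, numpy as np, pickle
pickle.dump(calibration('wrist'),open('w18.pkl','wb'))
im=read_camera('wrist');cv2.imwrite('pics/w18.png',im)
cv2.imwrite('pics/w18b.png',cv2.resize(im[120:384,60:260],None,fx=2.27*1.7,fy=2.27,interpolation=cv2.INTER_CUBIC) if 0 else cv2.resize(im[130:330,60:260],None,fx=3,fy=3,interpolation=cv2.INTER_CUBIC))
E
```

```text
time: 26.35
tcp_pos: [516.8, 360.2, 221.7]
```

View pics/w18b.png

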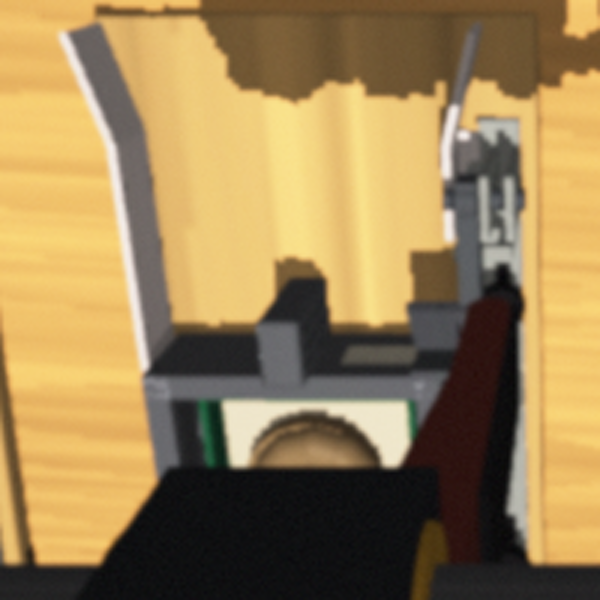

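Run:
```python
from station import *
from h import *
import pickle
c=pickle.load(open('w18.pkl','rb')); p=np.load('cradle.npy')
def tocr(P):
    a=np.radians(p[2]); d=P[:,:2]-p[:2]; return d@np.array([[np.cos(a),-np.sin(a)],[np.sin(a),np.cos(a)]])
T=lambda u,v:[60+u/3-.33,130+v/3-.33]
print('rear rim',tocr(unproj(c,[T(146,377),T(350,375)],50)))
print('fin top',tocr(unproj(c,[T(258,323),T(301,321)],60)), 'deck edge',tocr(unproj(c,[T(97,14)],12)))
s=sense();print(s['time'],s['wrist_force'],s['dq'].max() if hasattr(s['dq'],'max') else s['dq'])
```

```text
rear rim [[ -6.79620245 -54.38172797]
 [ -7.60236008  24.2191174 ]]
fin top [[-34.45047913  -5.12878273]
 [-35.24334305  10.69830427]] deck edge [[-140.48136036  -70.78116731]]
26.4 [ 0.73606571 -0.31499678  0.15261606] 0.21438808951755942
```

```bash
python3 -c "
from station import *
print(sign_off()); print(sense()['time'])"
```

```text
the job is handed in; nothing more can be done
None
the job is handed in; nothing more can be done
```

The grey tray with the ammonite is in the empty cradle, home against the buffer with the catch down behind it, and I have handed the job in. Hand-in reported no verdict.

**What I did:** I gripped the fin and carried the tray level over the loaded cradle. I set it on the plywood at the lane mouth and slid it under the catch. I then pushed on in 1 mm steps until the scene camera showed the catch drop, eased back 2 mm, opened the jaws slightly and lifted straight up. The job took about 26 s of the 59 s allowed.

**Forces:** The wrist read 8.7 N at most while pushing on the buffer. While the tray was going under the catch it reached about 13.5 N along x, more than the 3 to 9 N expected. I had been pressing it down on the deck with up to 11 N, and the reading fell to about 4 N once I eased that off.

**Last checks:**
- **Tray:** its centre is at about 57.5 mm along the lane, within about 1 mm of the centre line.
- **Catch:** the wrist and scene pictures both show its nose down behind the tray's rear wall, looking like the loaded cradle's.
- **Fossil and other things:** the fossil lies in its box, and the bystanders in view looked unmoved, by eye only.
- **Robot:** the gripper stands clear of everything.

**Disagreements:** In the last wrist picture a known deck corner read about 4 mm off sideways. The arm may still have been settling, so I corrected the sideways figure for this. The top and scene views also put one fence 2 to 5 mm further out than the wrist view did. I used the wrist view, and the tray entered the lane with almost no side force.

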